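# Roll the canister home in the carton and pack the box behind it

### The job

Pick up the wooden paddle and with it gently roll the lying canister along the lane into the carton until you feel it bear on the cardboard divider; the gripper itself must not touch the canister, and the divider must not be shoved. Lay the paddle back on the bench clear of the lane, then stand the tall cardboard box upright in the carton right behind the canister, its broad side across the lane, press it up lightly so that the canister bears on the divider again and the row is snug, and let go. Leave everything else on the bench where it is.

Things in the scene. Friction and masses are not known exactly. Their poses are not given: they have to be found in the camera images.
- track: Level U-channel lane, 400 mm long, fixed on the bench: first half aluminium, second half inside a shallow carton. Origin: middle of the lane on the bench top, where the carton begins. x runs along the lane into the carton, y across. Flat floor 8 mm above the bench, inner width 92 mm; side walls 30 mm above the bench in the first half, 38 mm in the carton; open start at x = -200 mm.
- carton: Shallow carton around the lane's second half; origin and axes as the lane's; end wall's inner face at x = 200 mm. In it an upright cardboard cross divider (86 mm wide, top 65 mm above the bench) is held by friction: its near face is anywhere from x = 130 to 180 mm, not given, to be felt. It flexes 0.7 mm per newton; over 15 N spoils it.
- canister_center (a point): Centre of a round cardboard canister with steel ends, 52 mm in diameter, 84 mm long, 0.17 to 0.35 kg, lying across the lane in its aluminium half (its y axis along its length; x and z turn as it rolls). Centre 34 mm above the bench. It rolls easily and coasts only a little.
- paddle_grip (a point): Middle of the wooden paddle's handle, 52 mm above its underside. Handle: level bar along the paddle's x, 22 mm wide, 20 mm high, clear 60 mm either side of this point. Upright pushing plate at the +x end, 64 mm wide, from the underside to 62 mm up, front face 74 mm ahead of this point; foot plate at the other end, 40 mm wide, reaching 74 mm back. Stands on plate and foot. 0.16 kg.
- box_center (a point): Centre of the tall cardboard box to pack, 45 mm (its x) by 64 mm (its y) by 85 mm high, standing on the bench, a paper band over it. 42.5 mm above its underside. The 64 mm side goes across the lane. 0.16 kg.
- tape_roll: Bystander: brown tape roll lying flat, 96 mm across, 48 mm high. Origin: centre of its underside.
- spare_canister: Bystander: another canister of the same kind (52 mm across, 84 mm high) but standing upright on the bench; leave it. Origin: centre of its underside.
- cube_box: Bystander: small squat cardboard box, 55 x 55 x 50 mm high; not the one to pack. Origin: centre of its underside.
- cutter: Bystander: closed black box cutter lying flat, 165 mm long, 14 mm high, beyond the lane. Origin: centre of its underside.
- tin: Bystander: plain steel tin, 60 mm across, 70 mm high, beyond the lane. Origin: centre of its underside.
- flat_box: Bystander: flat cardboard box 100 x 140 x 45 mm high, beyond the lane. Origin: centre of its underside.

How it is judged:
By the outcome, as a careful person would: the job done as asked, in the order asked, and still so for the second after the job is handed in, with the robot touching nothing.
It also fails if it takes over 72 s, if anything falls off the work surface, if the arm or the gripper's body presses on something with over 40 N, if the wrist force passes 120 N, or if a joint passes its speed limit or range.

### The arm

A 6-joint arm with a two-finger parallel gripper is mounted at the origin on the work surface. World frame = base frame: x ahead of the robot, y to its left, z up, the work surface at z = 0. Lengths are in mm, angles in rad, forces in N, time in s.
With the tool pointing down it reaches from about 325 to 750 mm from the base axis. Payload 7.6 kg.
Tool frame: the origin (TCP) lies midway between the tips of the shut fingers; the grasp point (between the pads) lies 19 mm behind it (bot.grip_point_offset is the distance from the TCP to the grasp point, in mm); x points along the fingers, y is the direction in which the jaws open and shut, and the axes are right-handed (so a half turn about x gives the same grasp; the last joint's range is limited). The gripper opens to 85 mm and grips with 20 to 120 N. Pads are 22 mm wide; open, the fingers measure 114 mm over their backs; the gripper's body (76 mm by 85 mm) begins 54 mm behind the grasp point. The pads swing forward as they close: fully open they stand 13 mm farther back than shut.
Start: joints at [-1.283, 0.052, 1.401, -0, 1.689, -0.07], TCP at [183.888, -491.765, 209.623] pointing down, gripper open.
Joint ranges: [-2.9, 2.9], [-0.91, 2.17], [0.12, 2.37], [-1.06, 4.2], [0.26, 2.73], [-2.93, 2.93]. Speed limits (rad/s): [2.57, 2.57, 3.01, 3.14, 3.14, 3.14].

### API

Orientations are given as a 3x3 rotation matrix whose columns are the frame's x, y, z axes.
In Python, from workcell import bot, eyes gives the robot as it stands.
- The arm moves only by the tool arm_command, never from a script. Its argument "steps" is a list of rows, each a list of 3 entries, a list of its own where there are three numbers: the shift along the tool's x, y, z each as a share of 0.15 m, from -1 to 1, then the turn, a rotation vector about the tool's x, y, z each as a share of 30 degrees, from -1 to 1, then the gripper command: -1 is shut, 1 is fully open, values between are in proportion. A call has 1 to 20 rows; each row is the pose to reach, as a shift and turn from the pose commanded when the call began, along the tool's axes at that moment; what a row does not reach only later rows make up. A row lasts 1/8 s, in which the tool goes at most 62.5 mm and 10.7 degrees, less where a joint would pass 70% of its speed; a pose out of reach is approached as far as the arm can. A call with a number of a shift or a turn outside -1 to 1 is refused whole. A call with a gripper value outside its range is refused whole. The fingers move at their own pace and stop on an object; "force" is the grip in N (left out, the last holds). Time passes only in rows, so rows that repeat a pose let the fingers close. It gives the time, the measured TCP pose, the force and the opening at its end, in the units of the state.
- bot.state(): the state, without advancing time (a new reading comes with each control period).
- eyes.capture(name): name is "side" or "top"; returns the picture (384x512x3 uint8, red, green, blue); there is no depth.
- eyes.camera_model(name): a dict with "K" (3x3 intrinsics, pixels), "dist" ([k1, k2, p1, p2, k3] as OpenCV has them; the pictures are not rectified), "camera_from_world" (4x4, takes a point from world to camera coordinates). Camera axes: x right, y down, z forward; pixel columns grow to the right and rows downward; lengths in mm; the calibration is good to about 2 mm. A picture is of the moment at which its call begins. camera_model takes no time and is no camera call.
- bot.sign_off(): hands the job in, once; it reports no verdict.
The state is a dict: "clock": time; "joints": joint angles; "joint_velocities": joint speeds; "joint_efforts": joint torques, N m; "eef_pos": TCP position; "orientation": TCP orientation; "force": force on the tool from outside, world axes, zero at the start; "wrist_torque": the same for the moment, N m; "grip_width": opening from 0.0 (shut) to 1.0 (fully open).
Only numpy, scipy, OpenCV 4.12 (cv2) and the standard library are available. Lean on these libraries where they do the work, as an engineer would, in place of code of your own. Each camera call takes 0.05 s, during which the arm holds its last target.

## Working session

There is one attempt and no reset: what is moved stays moved. The work goes in short steps, Python scripts to look and compute and a tool call to move; the robot and the scene stay as the last step left them, time stands still between calls to the robot, and variables do not carry over. Pictures are saved under pics/ and viewed, and the job is handed in when it is done.

Besides the shell and the picture viewer there is one more tool, called as a command line: name --argument value ..., lists and objects as JSON in quotes. arm_command: Moves the arm, as the interface text tells. Shift numbers are shares of 0.15 m and turn numbers shares of 30 degrees, none past 1 either way. Its arguments: {"type":"object","properties":{"steps":{"type":"array","items":{"type":"array"}},"force":{"type":"number"}},"required":["steps"]}

```bash
ls -la; mkdir -p pics; python3 - <<'E'
from workcell import bot, eyes
import cv2, numpy as np
print(bot.state())
for n in ("side","top"):
    im=eyes.capture(n); cv2.imwrite(f"pics/{n}0.png",cv2.cvtColor(im,cv2.COLOR_RGB2BGR))
    np.save(f"{n}0.npy",im)
    print(n,eyes.camera_model(n))
print(bot.grip_point_offset)
E
```

```text
total 12
drwxr-xr-x  3 agent agent 4096 Dec  7 14:23 .
drwxr-xr-x 23 root  root  4096 Dec  7 14:23 ..
drwxr-xr-x  2 agent agent 4096 Dec  7 14:23 pics
{'clock': 0.0, 'joints': array([-1.28331073e+00,  5.28144418e-02,  1.40170370e+00, -3.18729411e-06,
        1.68859192e+00, -7.02677787e-02]), 'joint_velocities': array([ 1.34770270e-04,  7.91304157e-05,  1.93693619e-04,  6.69252137e-04,
        3.25029349e-03, -8.61414081e-04]), 'joint_efforts': array([-4.04433376e-04, -3.81666040e+01, -3.60188949e+01, -8.60233604e-05,
        6.12948759e-03, -4.73059288e-05]), 'eef_pos': array([ 183.78383428, -491.43447653,  208.79474917]), 'orientation': array([[-4.33283532e-04,  3.50170064e-01, -9.36686041e-01],
       [ 1.45423403e-03, -9.36684917e-01, -3.50170317e-01],
       [-9.99998849e-01, -1.51388374e-03, -1.03379073e-04]]), 'force': array([ 0.15038078, -0.39770671,  0.36138786]), 'wrist_torque': array([ 0.02163112,  0.03672219, -0.01961619]), 'grip_width': 0.9955098592918515}
side {'K': array([[430.59919784,   0.        , 259.01121645],
       [  0.        , 430.59919784, 196.39722644],
   
[... 423 characters left out ...]
0000e+00,  0.00000000e+00,  0.00000000e+00,
         1.00000000e+00]])}
top {'K': array([[466.11053547,   0.        , 252.07673636],
       [  0.        , 466.11053547, 192.7092766 ],
       [  0.        ,   0.        ,   1.        ]]), 'dist': array([-0.12044008,  0.        ,  0.        ,  0.        ,  0.        ]), 'camera_from_world': array([[ 1.60844402e-02, -9.99831821e-01, -8.81029182e-03,
        -3.69997194e+00],
       [-9.88385613e-01, -1.45673738e-02, -1.51266892e-01,
         5.93330932e+02],
       [ 1.51113109e-01,  1.11410090e-02, -9.88453694e-01,
         1.33631189e+03],
       [ 0.00000000e+00,  0.00000000e+00,  0.00000000e+00,
         1.00000000e+00]])}
18.700000000000003
```

View pics/side0.png

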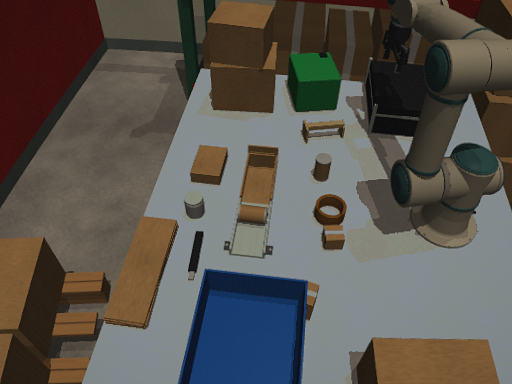

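View pics/top0.png

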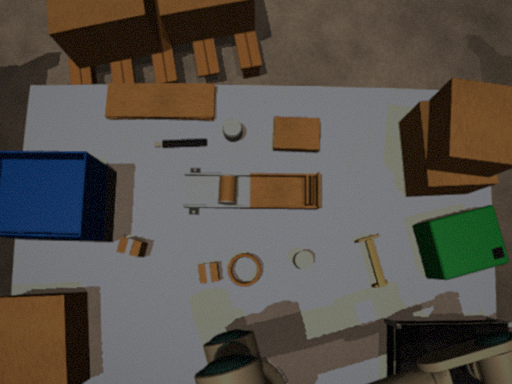

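The side view shows the lane (aluminium start at (250,250), carton end at (262,150)), the canister at (252,214), the paddle at (323,130) and the cube at (333,238). A box is partly hidden by the blue bin at (312,298). The top view shows the lane running right (185→320, row 190), the paddle at (373,260) and the tall box at (132,245). I'll zoom in.

```bash
python3 - <<'E'
import cv2
a=cv2.imread("pics/top0.png"); b=cv2.imread("pics/side0.png")
cv2.imwrite("pics/t_lane.png",cv2.resize(a[155:225,170:335],None,fx=4.8,fy=4.8,interpolation=cv2.INTER_CUBIC))
t=cv2.resize(a[225:300,340:400],None,fx=6,fy=6,interpolation=cv2.INTER_CUBIC)
u=cv2.resize(a[215:290,105:165],None,fx=6,fy=6,interpolation=cv2.INTER_CUBIC)
cv2.imwrite("pics/t_pb.png",cv2.hconcat([t,u]))
t=cv2.resize(b[110:150,290:360],None,fx=5,fy=5,interpolation=cv2.INTER_CUBIC)
u=cv2.resize(b[275:325,280:340],None,fx=5,fy=5,interpolation=cv2.INTER_CUBIC)
u=cv2.copyMakeBorder(u,0,0,0,50,cv2.BORDER_CONSTANT)
cv2.imwrite("pics/s_pb.png",cv2.vconcat([t,u]))
cv2.imwrite("pics/s_lane.png",cv2.resize(b[140:265,215:290],None,fx=4.8,fy=4.8,interpolation=cv2.INTER_CUBIC))
E
```

```text
(no output)
```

View pics/t_lane.png

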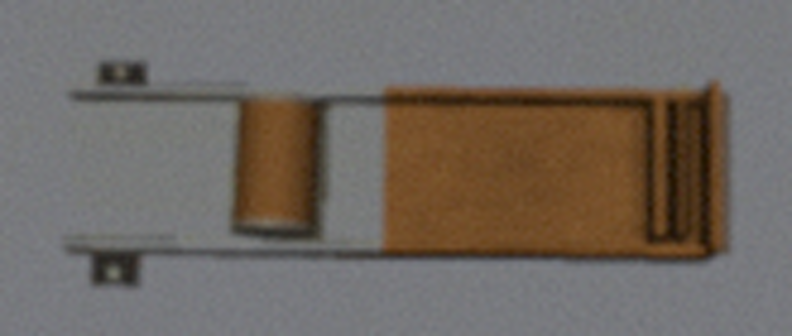

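View pics/t_pb.png

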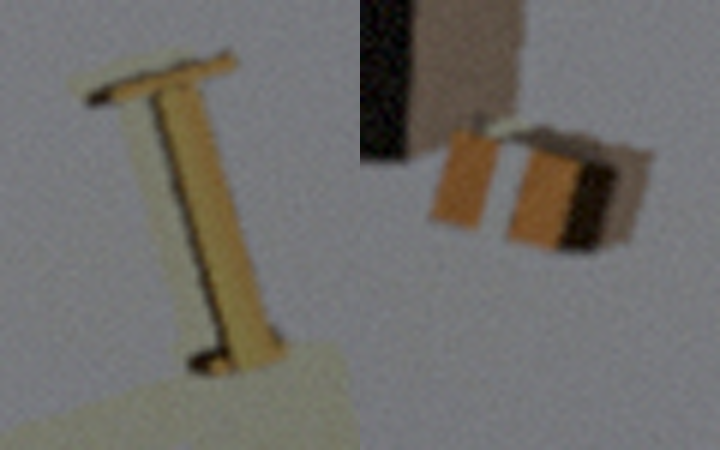

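View pics/s_pb.png

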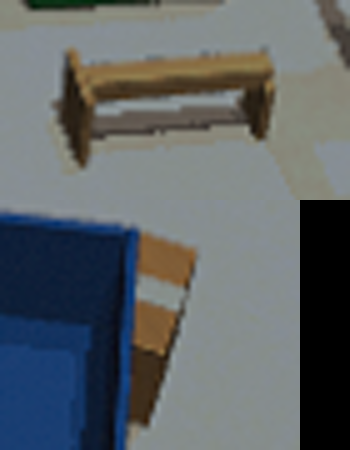

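View pics/s_lane.png

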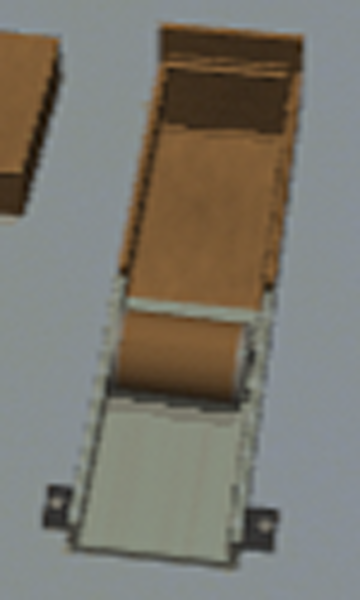

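```bash
cat > h.py <<'E'
import numpy as np, cv2
from workcell import bot, eyes
CM={n:eyes.camera_model(n) for n in ("side","top")}
def ray(n,uv):
    m=CM[n]; p=cv2.undistortPoints(np.array(uv,float).reshape(-1,1,2),m["K"],np.array(m["dist"])).reshape(-1,2)
    R=m["camera_from_world"][:3,:3]; t=m["camera_from_world"][:3,3]
    d=np.c_[p,np.ones(len(p))]@R
    return -R.T@t, d/np.linalg.norm(d,axis=1,keepdims=True)
def onz(n,uv,z):
    c,d=ray(n,uv); s=(z-c[2])/d[:,2]; return c+d*s[:,None]
def proj(n,P):
    m=CM[n]; T=m["camera_from_world"]; r,_=cv2.Rodrigues(T[:3,:3])
    return cv2.projectPoints(np.array(P,float).reshape(-1,1,3),r,T[:3,3],m["K"],np.array(m["dist"]))[0].reshape(-1,2)
def tri(us,ut):
    c1,d1=ray("side",us); c2,d2=ray("top",ut); out=[]
    for a,b in zip(d1,d2):
        A=np.c_[a,-b]; s=np.linalg.lstsq(A,c2-c1,rcond=None)[0]
        p,q=c1+s[0]*a,c2+s[1]*b; out.append(np.r_[(p+q)/2,np.linalg.norm(p-q)])
    return np.array(out)
E
python3 - <<'E'
from h import *
for n in ("top","side"):
    im=np.load(n+"0.npy"); hsv=cv2.cvtColor(im,cv2.COLOR_RGB2HSV)
    m=((hsv[...,0]>5)&(hsv[...,0]<30)&(hsv[...,1]>110)&(hsv[...,2]>40)).astype(np.uint8)
    k,l,st,c=cv2.connectedComponentsWithStats(m,connectivity=4)
    for i in range(1,k):
        if st[i,4]>60:
            cn=cv2.findContours((l==i).astype(np.uint8),cv2.RETR_EXTERNAL,cv2.CHAIN_APPROX_NONE)[0][0]
            print(n,st[i],c[i].round(1),cv2.boxPoints(cv2.minAreaRect(cn)).round(1).tolist())
    print(n,"centre z", -CM[n]["camera_from_world"][:3,:3].T@CM[n]["camera_from_world"][:3,3])
E
```

```text
top [  46    0  100   35 2465] [89.1 12.7] [[46.0, 0.0], [145.0, 0.0], [145.0, 34.0], [46.0, 34.0]]
top [ 105    0  142  120 6165] [161.2  78.9] [[105.0, 118.0], [106.4000015258789, -1.600000023841858], [246.0, 0.0], [244.60000610351562, 119.5999984741211]]
top [233  30  30  40 837] [247.6  49.2] [[232.5, 33.599998474121094], [255.39999389648438, 28.600000381469727], [263.3999938964844, 65.30000305175781], [240.39999389648438, 70.30000305175781]]
top [191  37  29  40 842] [205.5  56.7] [[190.6999969482422, 40.599998474121094], [213.5, 36.20000076293945], [220.5, 72.5999984741211], [197.6999969482422, 77.0]]
top [ 68  56  25  28 443] [79. 73.] [[67.30000305175781, 56.099998474121094], [89.19999694824219, 53.900001525878906], [92.0999984741211, 83.0], [70.19999694824219, 85.19999694824219]]
top [ 448   78   64   88 4974] [480.4 121.3] [[447.1000061035156, 162.3000030517578], [450.70001220703125, 77.5999984741211], [514.5999755859375, 80.30000305175781], [511.0, 165.0]]
top [419 102  11  58 408] [424.6 124.3] [[419.0, 102.0], [429.0, 102.0], [429.0, 159.0], [419.0, 159.0]]
top [ 273  11
[... 4419 characters left out ...]
50   82   94 3412] [ 68.4 301.1] [[12.0, 328.6000061035156], [44.0, 248.39999389648438], [116.4000015258789, 277.3999938964844], [84.4000015258789, 357.6000061035156]]
side [308 282  11  10  78] [312.7 286.7] [[306.20001220703125, 288.5], [308.1000061035156, 281.70001220703125], [318.8999938964844, 284.79998779296875], [317.0, 291.6000061035156]]
side [306 296   9  24 141] [309.5 306. ] [[305.70001220703125, 318.8999938964844], [307.0, 295.79998779296875], [314.29998779296875, 296.20001220703125], [313.0, 319.29998779296875]]
side [ 372  338  127   46 5310] [433.1 361.4] [[372.0, 383.0], [372.0, 338.0], [498.0, 338.0], [498.0, 383.0]]
side centre z [ 496.26522775  902.08271059 1058.66239225]
```

```bash
python3 - <<'E'
import cv2,numpy as np
def crop(n,x0,y0,w,h,s,out):
    a=cv2.imread(f"pics/{n}0.png")[y0:y0+h,x0:x0+w]
    a=(255*(a/255.)**0.6).astype(np.uint8)
    a=cv2.resize(a,None,fx=s,fy=s,interpolation=cv2.INTER_NEAREST)
    for i in range(0,w,5):
        cv2.putText(a,str(x0+i),(int(i*s),10),0,0.33,(0,0,255),1); cv2.line(a,(int(i*s),12),(int(i*s),a.shape[0]),(90,90,90),1)
    for j in range(0,h,5):
        cv2.putText(a,str(y0+j),(0,int(j*s)+10),0,0.33,(255,0,0),1); cv2.line(a,(0,int(j*s)),(a.shape[1],int(j*s)),(90,90,90),1)
    cv2.imwrite(out,a)
crop("top",100,225,60,40,13,"pics/c1.png")
crop("side",285,270,50,60,10,"pics/c2.png")
crop("top",350,228,45,62,9,"pics/c3.png")
crop("side",296,112,60,36,13,"pics/c4.png")
E
```

```text
(no output)
```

View pics/c1.png

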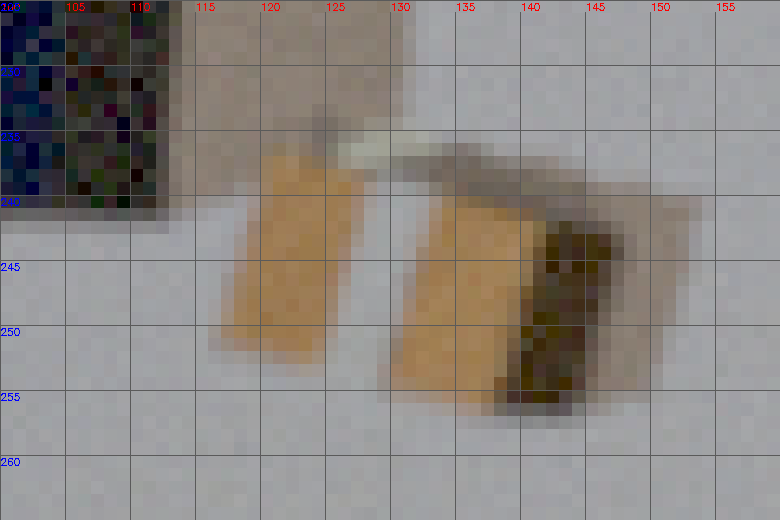

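View pics/c2.png

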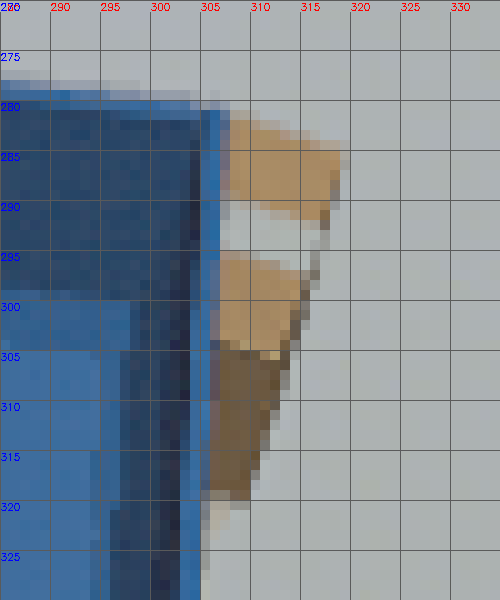

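View pics/c3.png

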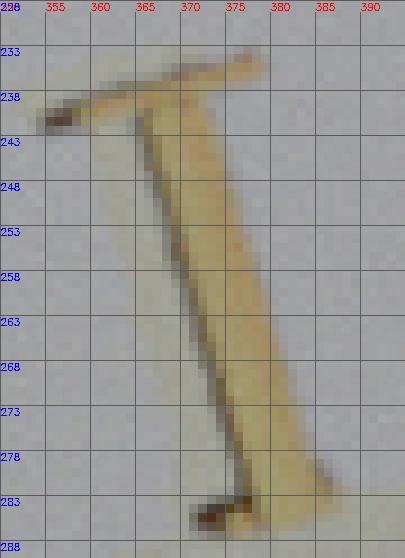

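View pics/c4.png

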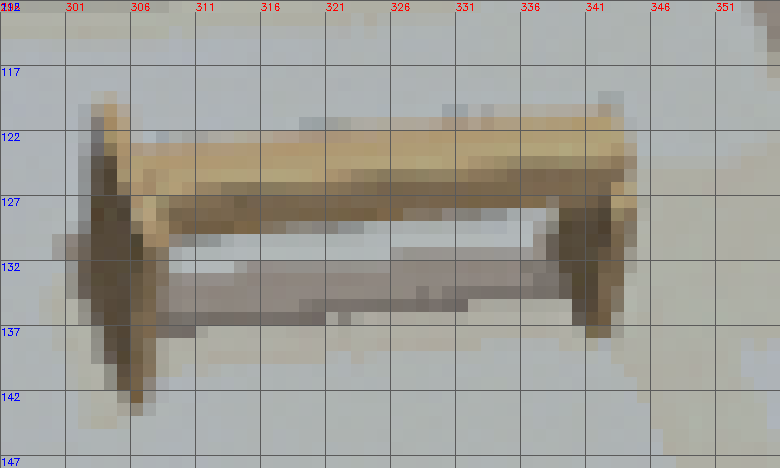

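```bash
python3 - <<'E'
from h import *
np.set_printoptions(precision=1,suppress=True)
o=-0.5
T=np.array([[120.4,236.4],[141.9,241.5],[138.1,256.2],[116.5,251.5]])+o
P=onz("top",T,85); print("box top",P,[np.linalg.norm(P[i]-P[(i+1)%4]) for i in range(4)],P.mean(0))
print("tri",tri(np.array([[319,284],[313,306.]])+o,T[[2,3]]))
print("side onz85",onz("side",np.array([[319,284],[313,306.]])+o,85), onz("side",np.array([[309.5,320]])+o,0))
# bin corner rim
bt=np.array([[113,241.5]])+o; bs=np.array([[307.5,280.5]])+o
print("bin corner",tri(bs,bt))
# paddle
H=np.array([[366.3,243],[373.7,241.5],[377.7,281],[384.,279.5]])+o
Q=onz("top",H,62); print("handle",Q); a=(Q[0]+Q[1])/2;b=(Q[2]+Q[3])/2; d=a-b; print("yaw",np.degrees(np.arctan2(d[1],d[0])),np.linalg.norm(Q[0]-Q[1]))
F=np.array([[355.5,241.5],[379,234.5],[370.5,287.5],[387,282.5]])+o
print("plate",onz("top",F,62))
# tri plate top ends / foot top
print("side plate far/near top", onz("side",np.array([[303.5,119.5],[306.,131]])+o,62))
# lane
s=4.8
def t(X,Y): return [170+X/s-.5,155+Y/s-.5]
L=onz("top",[t(386,100),t(386,250)],8);print("x=0 line",L)
W=onz("top",[t(72,96),t(380,100),t(68,247),t(380,250)],30);print("alu walls",W)
C=onz("top",[t(238,165),t(320,165)],34);print("canister",C, C.mean(0))
E
```

```text
box top [[456.  383.   85. ]
 [442.8 319.4  85. ]
 [400.7 328.5  85. ]
 [412.5 392.2  85. ]] [np.float64(64.92819437526195), np.float64(43.06719587994099), np.float64(64.73384320775938), np.float64(44.4513044383514)] [428.  355.8  85. ]
tri [[399.8 328.3  86.3   1.7]
 [411.9 392.1  85.4   1.2]]
side onz85 [[398.8 327.6  85. ]
 [411.3 392.   85. ]] [[411.2 389.5   0. ]]
bin corner [[436.1 375.5 176.5   1.8]]
handle [[ 449.6 -326.7   62. ]
 [ 454.2 -348.5   62. ]
 [ 340.7 -358.6   62. ]
 [ 345.  -377.1   62. ]]
yaw 15.508198059950175 22.288978083179952
plate [[ 453.6 -295.1   62. ]
 [ 474.6 -364.5   62. ]
 [ 322.1 -337.4   62. ]
 [ 336.5 -385.8   62. ]]
side plate far/near top [[ 475.8 -366.2   62. ]
 [ 463.4 -301.9   62. ]]
x=0 line [[652.7  13.3   8. ]
 [556.4  11.7   8. ]]
alu walls [[648.4 211.   30. ]
 [648.5  16.7  30. ]
 [552.5 209.9  30. ]
 [553.6  15.1  30. ]]
canister [[605.2 104.6  34. ]
 [605.9  53.4  34. ]] [605.6  79.   34. ]
```

```bash
python3 - <<'E'
from h import *
import cv2
np.set_printoptions(precision=1,suppress=True)
print("bin base",onz("top",[[112.5,241]],0))
a=cv2.imread("pics/top0.png")[145:260,0:160]; a=(255*(a/255.)**0.5).astype(np.uint8)
cv2.imwrite("pics/bin.png",cv2.resize(a,None,fx=5,fy=5,interpolation=cv2.INTER_CUBIC))
E
```

```text
bin base [[444.5 430.5   0. ]]
```

View pics/bin.png

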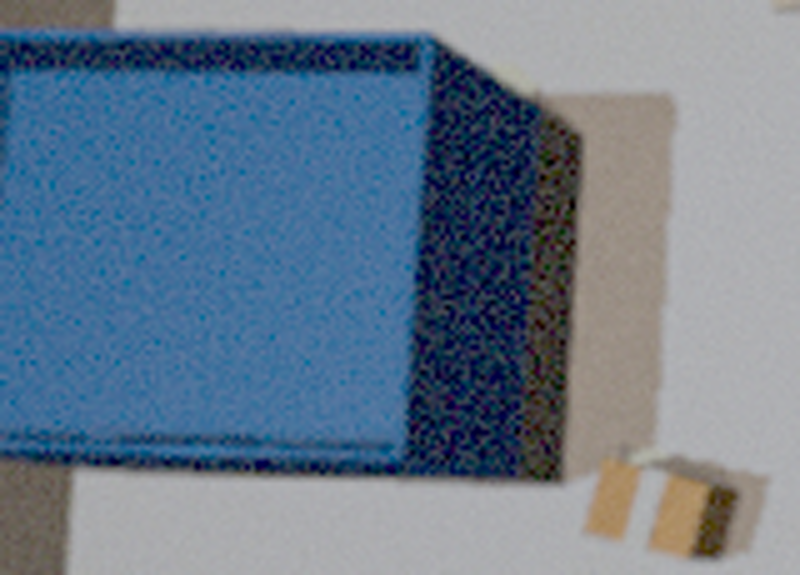

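```bash
python3 - <<'E'
from h import *
np.set_printoptions(precision=1,suppress=True)
print("bin rim",tri([[307,280]],[[80.9,238]]))
# lane end
s=4.8
def t(X,Y): return [170+X/s-.5,155+Y/s-.5]
print("carton end top outer", onz("top",[t(715,85),t(715,255)],38), onz("top",[t(706,105),t(706,245)],38), 'divider',onz("top",[t(650,105),t(650,240)],65),onz("top",[t(668,105),t(668,240)],65))
def sd(X,Y): return [215+X/s-.5,140+Y/s-.5]
S=[sd(125,295),sd(268,312),sd(75,548),sd(238,566),sd(128,270),sd(272,288)]
print("side: x0 line floor?",onz("side",S[:2],8),"start",onz("side",S[2:4],8), "carton wall start z38",onz("side",S[4:],38))
print("side canister L/R",onz("side",[sd(112,355),sd(245,362)],34))
print("divider top side", onz("side",[sd(165,60),sd(300,72)],65))
# spare, tape, cube, tin
E
```

```text
bin rim [[440.1 429.  265.7   2.7]]
carton end top outer [[ 659.6 -192.8   38. ]
 [ 552.5 -192.2   38. ]] [[ 646.8 -187.1   38. ]
 [ 558.7 -186.7   38. ]] divider [[ 641.1 -149.2   65. ]
 [ 557.8 -149.1   65. ]] [[ 641.3 -160.3   65. ]
 [ 558.  -160.1   65. ]]
side: x0 line floor? [[651.1  12.7   8. ]
 [554.6  14.5   8. ]] start [[650.6 216.7   8. ]
 [551.1 216.3   8. ]] carton wall start z38 [[648.   16.4  38. ]
 [552.5  19.1  38. ]]
side canister L/R [[647.8  85.6  34. ]
 [563.2  79.8  34. ]]
divider top side [[ 647.9 -158.4   65. ]
 [ 552.5 -159.3   65. ]]
```

```bash
python3 - <<'E'
from h import *
np.set_printoptions(precision=1,suppress=True)
im=np.load("top0.npy").astype(float)
# handle edges by row: print R-B profile and V
pts=[];L=[];Rr=[]
for r in range(244,281,2):
    row=(im[r-1:r+2].mean(0)); 
    c0=int(370+(r-242)*10.9/38)
    x=np.arange(c0-12,c0+13); s=(row[x,0]-row[x,2]) ; v=row[x].sum(1)
    up=np.interp(np.arange(0,24.01,.1),np.arange(25),s)
    xs=x[0]+np.arange(0,24.01,.1)
    on=xs[up>35]
    vv=np.interp(np.arange(0,24.01,.1),np.arange(25),v)
    L.append(on.min());Rr.append(on.max()); pts.append(r)
    print(r,on.min().round(1),on.max().round(1),s.round(0).astype(int)[3:22],v.round(0).astype(int)[3:22])
E
```

```text
244 366.4 373.7 [15 15 13 13 13 26 52 58 61 61 63 69 58 29  3 -6 -6 -7 -6] [341 346 345 338 261 170 208 282 280 284 274 263 277 302 341 361 362 365
 362]
246 366.9 374.4 [13 15 14 12 16 39 55 59 61 61 66 66 51 17 -4 -5 -5 -4 -5] [347 349 347 301 210 184 256 287 289 281 270 268 277 312 348 367 365 365
 361]
248 367.6 375.0 [16 16 15 10  9 20 48 57 62 59 62 66 63 36  3 -7 -6 -5 -6] [339 343 347 340 275 180 199 269 284 284 275 269 267 286 329 361 363 367
 363]
250 368.1 375.5 [16 14 11 10 12 33 52 58 60 61 65 65 54 22 -3 -5 -6 -5 -5] [341 342 352 323 234 177 234 285 287 278 275 263 269 307 349 362 360 359
 361]
252 368.6 376.1 [15 13 13 13 11 21 46 54 59 59 64 66 66 41  9 -4 -6 -4 -5] [335 343 347 341 288 203 195 266 288 278 275 265 268 291 336 354 362 356
 365]
254 369.2 376.7 [14 14 14 14 13 32 51 58 60 62 63 69 59 28  2 -3 -4 -5 -4] [340 343 347 329 238 165 225 286 285 282 272 265 266 307 346 364 363 367
 363]
256 369.6 377.3 [16 17 15 15 20 45 54 59 59 61 65 65 49 14 -4 -5 -5 -5 -4] [342 337 338 263 168 176 266 288 284 275 270 262 283 312 356 362 358 362
 361]
258 370.5 378.1 [15 17
[... 1125 characters left out ...]
3 -4] [345 344 345 330 234 147 213 284 288 282 279 269 267 293 330 353 364 360
 358]
274 375.0 382.5 [14 14 16 13 15 36 59 60 59 58 61 63 54 21 -3 -7 -5 -5 -7] [342 346 349 315 191 156 257 293 285 283 277 265 281 311 352 365 361 355
 357]
276 375.5 383.1 [14 13 14 13 12 23 50 57 58 58 59 62 62 39  9 -6 -7 -4 -5] [343 344 343 342 278 160 192 283 287 280 284 278 270 288 326 358 363 358
 357]
278 376.3 383.7 [14 14 13 13 16 29 52 57 58 58 60 64 54 30  4 -5 -5 -6 -5] [339 342 349 332 237 160 237 281 287 286 279 272 275 294 317 339 360 361
 363]
280 376.7 384.8 [16 16 13 13 11 17 43 57 57 54 60 63 60 54 33 10  2 -3 -3] [341 346 342 349 320 176 169 273 288 292 279 278 275 260 236 268 325 357
 360]
```

```bash
python3 - <<'E'
from h import *
np.set_printoptions(precision=1,suppress=True)
im=np.load("top0.npy").astype(float)
A=onz("top",[[370.3,244],[380.2,278]],62); d=A[0]-A[1]; d/=np.linalg.norm(d); print(A,"yaw",np.degrees(np.arctan2(d[1],d[0])))
# profile along the centreline
for off in (-3,0,3):
  n=np.array([-d[1],d[0],0])
  s=np.arange(-30,180,3.); P=A[1]+np.outer(s,d)+off*n; uv=proj("top",P)
  v=cv2.remap(np.load("top0.npy"),uv[:,0].astype(np.float32).reshape(1,-1),uv[:,1].astype(np.float32).reshape(1,-1),cv2.INTER_LINEAR)[0].astype(float)
  print(off,[(int(a),int(b)) for a,b in zip(s,v[:,0]-v[:,2])])
print([ (x,(A[1]+x*d)) for x in (0,)])
# height check of handle: side view top edges of handle, mid (323)
E
```

```text
[[ 445.4 -339.9   62. ]
 [ 347.9 -367.5   62. ]] yaw 15.81605854169813
-3 [(-30, 13), (-27, 12), (-24, 24), (-21, 49), (-18, 58), (-15, 59), (-12, 59), (-9, 62), (-6, 62), (-3, 61), (0, 60), (3, 62), (6, 61), (9, 61), (12, 63), (15, 62), (18, 62), (21, 63), (24, 61), (27, 62), (30, 64), (33, 64), (36, 62), (39, 64), (42, 64), (45, 64), (48, 63), (51, 62), (54, 63), (57, 64), (60, 65), (63, 63), (66, 64), (69, 64), (72, 65), (75, 65), (78, 65), (81, 65), (84, 64), (87, 65), (90, 64), (93, 64), (96, 66), (99, 66), (102, 64), (105, 63), (108, 65), (111, 65), (114, 59), (117, 58), (120, 62), (123, 47), (126, 21), (129, 13), (132, 12), (135, 5), (138, -3), (141, -6), (144, -6), (147, -5), (150, -5), (153, -5), (156, -4), (159, -5), (162, -3), (165, -4), (168, -5), (171, -5), (174, -6), (177, -5)]
0 [(-30, 14), (-27, 12), (-24, 26), (-21, 49), (-18, 57), (-15, 58), (-12, 56), (-9, 61), (-6, 60), (-3, 56), (0, 58), (3, 62), (6, 59), (9, 57), (12, 60), (15, 58), (18, 60), (21, 60), (24, 63), (27, 60), (30, 61), (33, 56), (36, 60), (39, 62), (42, 62), (45, 62), (48, 60), (51, 62), (54, 61), (
[... 502 characters left out ...]
 (-12, 57), (-9, 55), (-6, 55), (-3, 55), (0, 58), (3, 58), (6, 59), (9, 59), (12, 58), (15, 59), (18, 59), (21, 59), (24, 59), (27, 60), (30, 59), (33, 58), (36, 59), (39, 60), (42, 59), (45, 58), (48, 60), (51, 62), (54, 60), (57, 61), (60, 61), (63, 58), (66, 59), (69, 61), (72, 61), (75, 60), (78, 59), (81, 60), (84, 60), (87, 59), (90, 63), (93, 61), (96, 60), (99, 59), (102, 58), (105, 64), (108, 58), (111, 60), (114, 58), (117, 58), (120, 61), (123, 48), (126, 19), (129, 11), (132, 10), (135, 8), (138, 0), (141, -6), (144, -7), (147, -5), (150, -6), (153, -5), (156, -8), (159, -5), (162, -5), (165, -2), (168, -2), (171, -5), (174, -4), (177, -6)]
[(0, array([ 347.9, -367.5,   62. ]))]
```

```bash
cat > plan.py <<'E'
# usage: python3 plan.py x y z psi_deg   -> shares from the present pose (assumes tool down)
import sys; from h import *
s=bot.state(); R=s["orientation"]; p=s["eef_pos"]
psi=np.degrees(np.arctan2(R[1,1],R[0,1]))
print("clock %.2f p %s psi %.2f q6 %.2f F %s w %.3f tilt %.4f"%(s["clock"],p.round(1),psi,s["joints"][5],s["force"].round(2),s["grip_width"],-R[2,0]))
if len(sys.argv)>4:
    x,y,z,a=map(float,sys.argv[1:5])
    d=R.T@(np.array([x,y,z])-p)/150; t=((psi-a+180)%360-180)/30
    print("shares",d.round(3),"turn x",round(t,3))
E
python3 plan.py 330 -420 200 -40; python3 plan.py 397 -354 130 105.8
```

```text
clock 0.10 p [ 183.8 -491.5  208.9] psi -69.50 q6 -0.07 F [ 0.29 -0.24 -0.23] w 0.999 tilt 1.0000
shares [ 0.059 -0.105 -1.08 ] turn x -0.983
clock 0.10 p [ 183.8 -491.5  208.9] psi -69.50 q6 -0.07 F [ 0.29 -0.24 -0.23] w 0.999 tilt 1.0000
shares [ 0.526 -0.36  -1.652] turn x -5.843
```

arm_command --steps '[[[0.05,-0.05,-0.4],[-0.4,0,0],1],[[0.1,-0.1,-0.8],[-0.7,0,0],1],[[0.1,-0.1,-0.95],[-0.97,0,0],1],[[0.1,-0.1,-0.95],[-0.97,0,0],1]]'

```text
clock: 0.6
eef_pos: [313.2, -426.9, 194.0]
orientation: [[-0.001, 0.763, -0.646], [0.001, -0.646, -0.763], [-1.0, -0.001, -0.0]]
force: [-1.4, -0.7, -0.1]
grip_width: 1.003
```

```bash
python3 plan.py 397 -354 130 -11
```

```text
clock 0.60 p [ 313.2 -426.9  194. ] psi -40.27 q6 -0.30 F [-1.43 -0.66 -0.09] w 1.003 tilt 1.0000
shares [ 0.427  0.113 -0.732] turn x -0.976
```

arm_command --steps '[[[0.15,0.05,-0.4],[-0.35,0,0],1],[[0.3,0.11,-0.73],[-0.7,0,0],1],[[0.4,0.11,-0.73],[-0.98,0,0],1]]'

```text
clock: 0.98
eef_pos: [396.5, -353.4, 133.2]
orientation: [[-0.001, 0.983, -0.185], [0.001, -0.185, -0.983], [-1.0, -0.001, -0.001]]
force: [-0.1, 0.0, 0.4]
grip_width: 0.997
```

arm_command --steps '[[[0,0,0],[-0.35,0,0],1],[[0,0,0],[-0.7,0,0],1],[[0,0,0],[-0.98,0,0],1]]'

```text
clock: 1.35
eef_pos: [394.6, -355.9, 134.4]
orientation: [[-0.001, 0.949, 0.317], [-0.0, 0.317, -0.949], [-1.0, -0.001, -0.0]]
force: [-1.0, -0.3, 0.5]
grip_width: 1.001
```

arm_command --steps '[[[0,0,0],[-0.35,0,0],1],[[0,0,0],[-0.7,0,0],1],[[0,0,0],[-0.98,0,0],1]]'

```text
clock: 1.72
eef_pos: [394.6, -356.0, 134.5]
orientation: [[-0.0, 0.671, 0.741], [-0.0, 0.741, -0.671], [-1.0, -0.0, -0.0]]
force: [0.4, 0.5, 0.4]
grip_width: 1.0
```

arm_command --steps '[[[0,0,0],[-0.35,0,0],1],[[0,0,0],[-0.7,0,0],1],[[0,0,0],[-0.98,0,0],1]]'

```text
clock: 2.1
eef_pos: [394.5, -356.0, 134.5]
orientation: [[-0.001, 0.221, 0.975], [-0.0, 0.975, -0.221], [-1.0, -0.0, -0.001]]
force: [-0.1, 0.0, 0.3]
grip_width: 0.996
```

```bash
python3 plan.py 397 -354 90 105.8
```

```text
clock 2.10 p [ 394.5 -356.   134.5] psi 77.25 q6 -2.15 F [-0.09  0.02  0.34] w 0.996 tilt 1.0000
shares [0.296 0.017 0.013] turn x -0.952
```

arm_command --steps '[[[0.05,0.02,0.01],[-0.35,0,0],1],[[0.1,0.02,0.01],[-0.7,0,0],1],[[0.2,0.02,0.01],[-0.95,0,0],1],[[0.4,0.02,0.01],[-0.95,0,0],1],[[0.55,0.02,0.01],[-0.95,0,0],1],[[0.64,0.02,0.01],[-0.95,0,0],1],[[0.64,0.02,0.01],[-0.95,0,0],1]]'

```text
clock: 2.98
eef_pos: [396.9, -352.6, 37.8]
orientation: [[-0.001, -0.269, 0.963], [0.001, 0.963, 0.269], [-1.0, 0.001, -0.001]]
force: [0.0, -0.1, 0.3]
grip_width: 0.999
```

```bash
python3 plan.py 397 -354 37 105.8; python3 - <<'E'
from h import *
ims=[eyes.capture(n) for n in("side","top")]
a=cv2.resize(ims[0][60:200,260:420],None,fx=2.4,fy=2.4); b=cv2.resize(ims[1][190:330,320:460],None,fx=2.4,fy=2.4)
cv2.imwrite("pics/g1.png",cv2.cvtColor(np.hstack([a,b]),cv2.COLOR_RGB2BGR))
E
```

```text
clock 2.98 p [ 396.9 -352.6   37.8] psi 105.59 q6 -2.64 F [ 0.05 -0.08  0.35] w 0.999 tilt 1.0000
shares [ 0.006 -0.009 -0.002] turn x -0.007
```

View pics/g1.png

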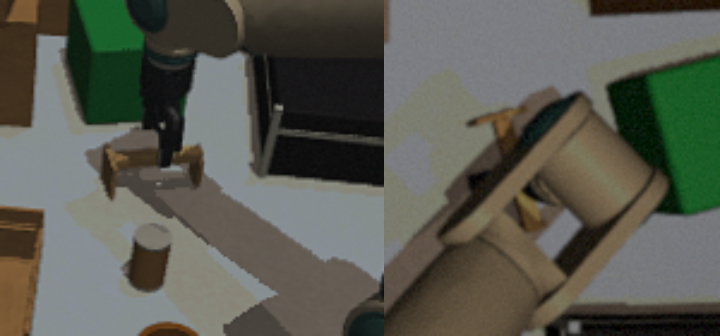

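The picture shows the fingers straddling the handle near its middle (side crop at (165,150)). I'll close now.

arm_command --steps '[[[0,0,0],[0,0,0],-1],[[0,0,0],[0,0,0],-1],[[0,0,0],[0,0,0],-1],[[0,0,0],[0,0,0],-1],[[0,0,0],[0,0,0],-1],[[0,0,0],[0,0,0],-1]]' --force 60

```text
clock: 3.82
eef_pos: [398.0, -352.9, 39.1]
orientation: [[0.001, -0.271, 0.963], [-0.001, 0.963, 0.271], [-1.0, -0.001, 0.0]]
force: [0.6, -1.2, 4.1]
grip_width: 0.21
```

arm_command --steps '[[[-0.15,0,0],[0,0,0],-1],[[-0.4,0,0],[0,0,0],-1],[[-0.7,0,0],[0,0,0],-1],[[-0.7,0,0],[0,0,0],-1]]'

```text
clock: 4.32
eef_pos: [399.0, -353.6, 147.1]
orientation: [[0.005, -0.271, 0.963], [-0.004, 0.963, 0.271], [-1.0, -0.005, 0.003]]
force: [1.1, -0.1, -2.9]
grip_width: 0.215
```

```bash
python3 plan.py 480 -250 180 76.5; python3 - <<'E'
from h import *
ims=[eyes.capture(n) for n in("side","top")]
a=cv2.resize(ims[0][60:200,260:420],None,fx=2.4,fy=2.4); b=cv2.resize(ims[1][190:330,320:460],None,fx=2.4,fy=2.4)
cv2.imwrite("pics/g2.png",cv2.cvtColor(np.hstack([a,b]),cv2.COLOR_RGB2BGR))
E
```

```text
clock 4.33 p [ 399.  -353.6  147.1] psi 105.71 q6 -2.64 F [ 1.1  -0.09 -2.86] w 0.215 tilt 1.0000
shares [-0.22   0.517  0.707] turn x 0.974
```

View pics/g2.png

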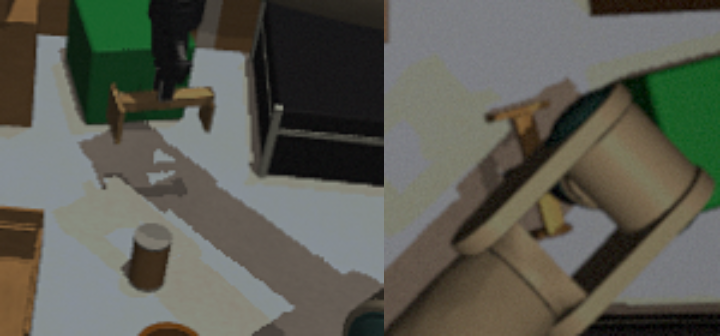

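The picture shows the paddle hanging level in the grip, plate forward, with the pads mid-handle. Next I carry it to the start of the lane.

```bash
cat > seq.py <<'E'
# python3 seq.py "x y z psi;..." : shares for successive calls, starting at the present measured pose
import sys; from h import *
s=bot.state(); p=s["eef_pos"]; R=s["orientation"]; a=np.degrees(np.arctan2(R[1,1],R[0,1]))
print("from",p.round(1),round(a,1))
for w in sys.argv[1].split(";"):
    x,y,z,b=map(float,w.split()); c,sn=np.cos(np.radians(a)),np.sin(np.radians(a))
    M=np.array([[0,0,-1],[c,sn,0],[sn,-c,0]]); q=np.array([x,y,z])
    print((M@(q-p)/150).round(3),"turn",round(((a-b+180)%360-180)/30,3)); p,a=q,b
E
python3 seq.py "450 -220 150 90;510 -90 150 61;560 40 150 32;600 150 150 3;601 205 150 0"
```

```text
from [ 397.5 -352.1  142.7] 105.7
[-0.049  0.753  0.575] turn 0.523
[0.    0.867 0.4  ] turn 0.967
[ 0.     0.92  -0.129] turn 0.967
[ 0.     0.615 -0.481] turn 0.967
[ 0.     0.026 -0.366] turn 0.1
```

arm_command --steps '[[[-0.02,0.35,0.25],[0.2,0,0],-1],[[-0.05,0.75,0.57],[0.5,0,0],-1],[[-0.05,0.75,0.57],[0.52,0,0],-1]]'

```text
clock: 4.8
eef_pos: [449.7, -217.7, 149.0]
orientation: [[-0.003, -0.003, 1.0], [0.003, 1.0, 0.003], [-1.0, 0.003, -0.003]]
force: [-0.1, 0.2, -1.8]
grip_width: 0.214
```

arm_command --steps '[[[0,0.3,0.13],[0.33,0,0],-1],[[0,0.6,0.27],[0.66,0,0],-1],[[0,0.87,0.4],[0.97,0,0],-1]]'

```text
clock: 5.18
eef_pos: [508.8, -88.6, 148.6]
orientation: [[-0.004, 0.489, 0.872], [0.001, 0.872, -0.489], [-1.0, -0.001, -0.004]]
force: [0.5, -0.5, -1.6]
grip_width: 0.21
```

arm_command --steps '[[[0,0.3,-0.04],[0.33,0,0],-1],[[0,0.6,-0.08],[0.66,0,0],-1],[[0,0.92,-0.13],[0.97,0,0],-1]]'

```text
clock: 5.55
eef_pos: [558.5, 41.1, 148.4]
orientation: [[-0.004, 0.852, 0.524], [-0.0, 0.524, -0.852], [-1.0, -0.004, -0.002]]
force: [1.1, 0.2, -1.9]
grip_width: 0.213
```

arm_command --steps '[[[0,0.2,-0.16],[0.33,0,0],-1],[[0,0.4,-0.32],[0.66,0,0],-1],[[0,0.61,-0.48],[0.97,0,0],-1]]'

```text
clock: 5.92
eef_pos: [598.1, 150.3, 148.2]
orientation: [[-0.005, 0.999, 0.043], [-0.001, 0.043, -0.999], [-1.0, -0.005, 0.001]]
force: [0.8, -0.1, -1.4]
grip_width: 0.214
```

```bash
python3 plan.py 601 205 100 0
```

```text
clock 5.92 p [598.1 150.3 148.2] psi 2.49 q6 0.14 F [ 0.82 -0.11 -1.37] w 0.214 tilt 1.0000
shares [ 0.321  0.037 -0.364] turn x 0.083
```

arm_command --steps '[[[0.1,0.02,-0.2],[0.08,0,0],-1],[[0.3,0.02,-0.36],[0.08,0,0],-1],[[0.44,0.02,-0.36],[0.08,0,0],-1],[[0.44,0.02,-0.36],[0.08,0,0],-1],[[0.44,0.02,-0.36],[0.08,0,0],-1]]'

```text
clock: 6.55
eef_pos: [599.2, 202.9, 85.0]
orientation: [[-0.0, 1.0, 0.007], [-0.0, 0.007, -1.0], [-1.0, -0.0, 0.0]]
force: [0.5, 0.5, -1.8]
grip_width: 0.214
```

```bash
cat > look.py <<'E'
import sys; from h import *
# look.py out sx0 sy0 sw sh tx0 ty0 tw th scale
o=sys.argv[1]; v=list(map(int,sys.argv[2:10])); f=float(sys.argv[10])
out=[]
for n,(x,y,w,h) in (("side",v[:4]),("top",v[4:])):
    im=eyes.capture(n); np.save(f"pics/{o}_{n}.npy",im); a=im[y:y+h,x:x+w]; a=(255*(a/255.)**0.6).astype(np.uint8)
    out.append(cv2.resize(a,None,fx=f,fy=f,interpolation=cv2.INTER_CUBIC))
H=max(i.shape[0] for i in out); out=[cv2.copyMakeBorder(i,0,H-i.shape[0],0,4,cv2.BORDER_CONSTANT) for i in out]
cv2.imwrite(f"pics/{o}.png",cv2.cvtColor(np.hstack(out),cv2.COLOR_RGB2BGR))
E
python3 plan.py 601 205 50 0; python3 look.py l1 210 140 90 130 140 150 190 80 2.8
```

```text
clock 6.55 p [599.2 202.9  85. ] psi 0.38 q6 0.26 F [ 0.54  0.5  -1.82] w 0.214 tilt 1.0000
shares [ 0.234  0.012 -0.014] turn x 0.013
```

View pics/l1.png

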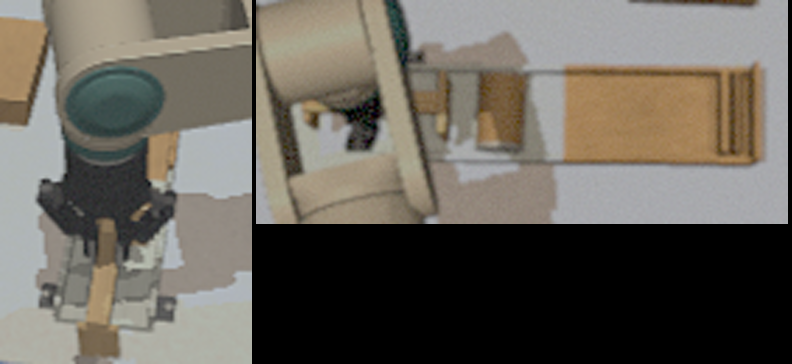

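The plate stands behind the canister (top col 206, canister cols ~219–236), and the lane ahead is clear. I'll check the plate's lateral centre before lowering.

```bash
python3 - <<'E'
from h import *
np.set_printoptions(precision=1,suppress=True)
im=np.load("pics/l1_top.npy").astype(float)
for c in (205,206,207): 
    print(c,[int(v) for v in (im[168:206,c,0]-im[168:206,c,2])])
for r in (180,184,188): print(r,[int(v) for v in (im[r,200:212,0]-im[r,200:212,2])])
for c in (226,228): print("can",c,[int(v) for v in (im[168:210,c,0]-im[168:210,c,2])])
print("canrow",[int(v) for v in (im[184:190,214:240,0]-im[184:190,214:240,2]).mean(0)])
E
```

```text
205 [25, 21, 26, 26, 21, 16, 14, 24, 29, 29, 32, 32, 33, 33, 33, 44, 46, 44, 40, 42, 39, 40, 44, 57, 58, 57, 57, 65, 58, 38, 19, 18, 18, 18, 17, 17, 16, 16]
206 [21, 24, 25, 20, 24, 16, 19, 37, 47, 46, 51, 49, 41, 43, 48, 48, 45, 46, 50, 41, 45, 52, 48, 59, 64, 62, 61, 67, 62, 43, 28, 23, 17, 16, 18, 18, 14, 17]
207 [13, 22, 22, 26, 23, 16, 17, 28, 34, 41, 36, 41, 40, 44, 48, 38, 41, 43, 45, 43, 46, 40, 43, 44, 48, 50, 56, 50, 50, 34, 33, 27, 22, 17, 13, 18, 15, 7]
180 [15, 14, 20, 12, 19, 33, 41, 40, 26, 13, 14, 17]
184 [60, 48, 52, 48, 52, 46, 45, 41, 20, 16, 16, 15]
188 [48, 52, 46, 50, 48, 39, 45, 46, 26, 18, 16, 16]
can 226 [27, 25, 25, 23, 24, 24, 16, 18, 36, 42, 41, 46, 48, 47, 47, 44, 44, 49, 46, 46, 42, 48, 43, 44, 46, 43, 44, 45, 49, 51, 50, 49, 39, 21, 14, 8, 3, 1, -4, 0, -4, -5]
can 228 [27, 28, 22, 25, 23, 19, 16, 21, 33, 44, 44, 46, 46, 46, 47, 41, 48, 50, 46, 48, 47, 50, 46, 53, 46, 49, 50, 52, 46, 44, 45, 43, 33, 19, 8, 6, 6, 6, -3, 0, -1, -6]
canrow [15, 16, 16, 15, 14, 18, 32, 37, 39, 40, 43, 45, 45, 47, 48, 43, 48, 42, 44, 41, 38, 25, 17, 15, 12, 6]
```

```bash
python3 - <<'E'
from h import *
np.set_printoptions(precision=1,suppress=True)
print("plate z108 ends",onz("top",[[206,174.7],[206,197.3]],108))
print("plate right edge",onz("top",[[208,184]],108))
print("can top ends (z60 top)",onz("top",[[227,175.5],[227,200.7]],60), "can edges",onz("top",[[219.6,187],[235,187]],34))
E
```

```text
plate z108 ends [[633.7 136.9 108. ]
 [568.6 134.9 108. ]]
plate right edge [[606.9 130.4 108. ]]
can top ends (z60 top) [[641.3  80.1  60. ]
 [566.3  78.3  60. ]] can edges [[610.9 103.2  34. ]
 [611.6  57.   34. ]]
```

arm_command --steps '[[[0.1,0,0],[0.01,0,0],-1],[[0.2,0,0],[0.01,0,0],-1],[[0.23,0,0],[0.01,0,0],-1],[[0.23,0,0],[0.01,0,0],-1]]'

```text
clock: 7.15
eef_pos: [598.9, 203.1, 49.8]
orientation: [[-0.001, 1.0, 0.002], [-0.0, 0.002, -1.0], [-1.0, -0.001, 0.0]]
force: [0.1, 0.7, -2.1]
grip_width: 0.215
```

```bash
python3 plan.py 601 205 50 0;  python3 look.py l2 210 140 90 130 140 150 190 80 2.8
```

```text
clock 7.15 p [598.9 203.1  49.8] psi 0.10 q6 0.27 F [ 0.14  0.65 -2.09] w 0.215 tilt 1.0000
shares [-0.001  0.014 -0.013] turn x 0.003
```

View pics/l2.png

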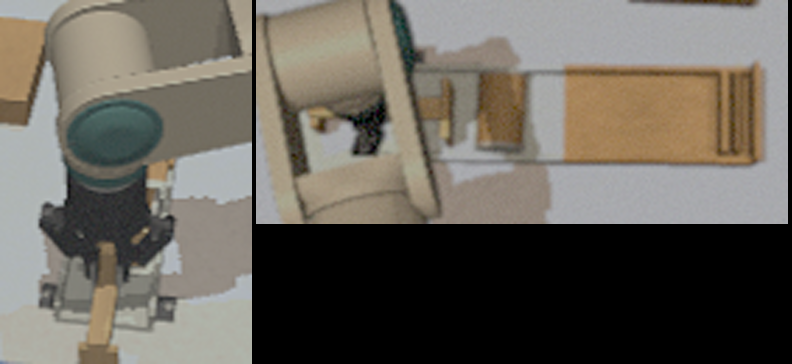

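Lowered; the forces are unchanged, so nothing is touching. The plate is at top col ~210 and the canister is ahead at ~229. I start rolling slowly at 40 mm/s.

arm_command --steps '[[[0,0,0.03],[0,0,0],-1],[[0,0,0.06],[0,0,0],-1],[[0,0,0.09],[0,0,0],-1],[[0,0,0.12],[0,0,0],-1],[[0,0,0.15],[0,0,0],-1],[[0,0,0.18],[0,0,0],-1],[[0,0,0.21],[0,0,0],-1],[[0,0,0.24],[0,0,0],-1],[[0,0,0.27],[0,0,0],-1],[[0,0,0.3],[0,0,0],-1],[[0,0,0.33],[0,0,0],-1],[[0,0,0.36],[0,0,0],-1],[[0,0,0.39],[0,0,0],-1],[[0,0,0.42],[0,0,0],-1],[[0,0,0.45],[0,0,0],-1],[[0,0,0.48],[0,0,0],-1],[[0,0,0.51],[0,0,0],-1],[[0,0,0.54],[0,0,0],-1],[[0,0,0.57],[0,0,0],-1],[[0,0,0.6],[0,0,0],-1]]'

```text
clock: 9.75
eef_pos: [599.4, 112.9, 50.6]
orientation: [[0.0, 1.0, 0.002], [-0.0, 0.002, -1.0], [-1.0, 0.0, 0.0]]
force: [0.5, 0.4, -1.0]
grip_width: 0.212
```

```bash
python3 plan.py 600 40 50 0;  python3 look.py l3 210 140 90 130 140 150 190 80 2.8
```

```text
clock 9.75 p [599.4 112.9  50.6] psi 0.10 q6 0.12 F [ 0.53  0.41 -1.04] w 0.212 tilt 1.0000
shares [0.004 0.003 0.486] turn x 0.003
```

View pics/l3.png

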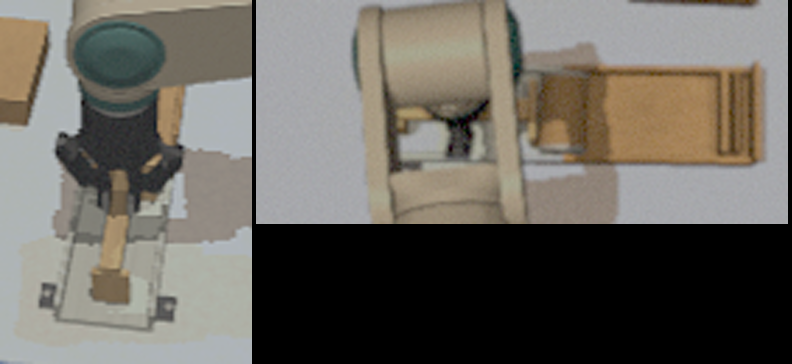

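The canister is rolling ahead of the plate (now at top col ~245, near the carton start) and its axis is still across the lane. I continue.

arm_command --steps '[[[0,0,0.03],[0,0,0],-1],[[0,0,0.06],[0,0,0],-1],[[0,0,0.09],[0,0,0],-1],[[0,0,0.12],[0,0,0],-1],[[0,0,0.15],[0,0,0],-1],[[0,0,0.18],[0,0,0],-1],[[0,0,0.21],[0,0,0],-1],[[0,0,0.24],[0,0,0],-1],[[0,0,0.27],[0,0,0],-1],[[0,0,0.3],[0,0,0],-1],[[0,0,0.33],[0,0,0],-1],[[0,0,0.36],[0,0,0],-1],[[0,0,0.39],[0,0,0],-1],[[0,0,0.42],[0,0,0],-1],[[0,0,0.44],[0,0,0],-1],[[0,0,0.46],[0,0,0],-1]]'

```text
clock: 11.85
eef_pos: [599.5, 44.0, 50.6]
orientation: [[0.0, 1.0, 0.002], [-0.0, 0.002, -1.0], [-1.0, 0.0, 0.0]]
force: [0.2, 0.2, -0.4]
grip_width: 0.212
```

```bash
python3 plan.py 600 -24 50 0;  python3 look.py l4 210 140 90 130 140 150 190 80 2.8
```

```text
clock 11.85 p [599.5  44.   50.6] psi 0.10 q6 0.01 F [ 0.24  0.16 -0.44] w 0.212 tilt 1.0000
shares [0.004 0.002 0.454] turn x 0.003
```

View pics/l4.png

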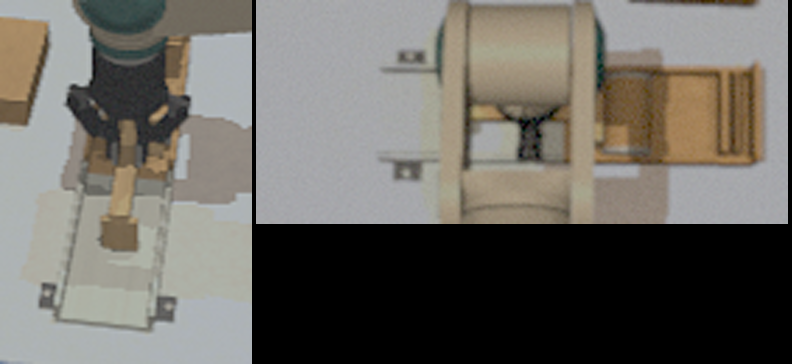

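The canister is inside the carton (leading edge at top col ~282) and the divider is at col ~306, so roughly 65 mm remain. I slow down.

arm_command --steps '[[[0,0,0.02],[0,0,0],-1],[[0,0,0.04],[0,0,0],-1],[[0,0,0.06],[0,0,0],-1],[[0,0,0.08],[0,0,0],-1],[[0,0,0.1],[0,0,0],-1],[[0,0,0.12],[0,0,0],-1],[[0,0,0.14],[0,0,0],-1],[[0,0,0.16],[0,0,0],-1],[[0,0,0.18],[0,0,0],-1],[[0,0,0.2],[0,0,0],-1],[[0,0,0.22],[0,0,0],-1],[[0,0,0.24],[0,0,0],-1],[[0,0,0.26],[0,0,0],-1],[[0,0,0.28],[0,0,0],-1]]'

```text
clock: 13.7
eef_pos: [599.6, 2.0, 50.6]
orientation: [[0.0, 1.0, 0.002], [-0.0, 0.002, -1.0], [-1.0, 0.0, 0.0]]
force: [0.0, 0.5, -1.7]
grip_width: 0.215
```

```bash
python3 plan.py 600 -24 50 0;  python3 look.py l5 210 140 90 130 140 150 190 80 2.8
```

```text
clock 13.70 p [599.6   2.   50.6] psi 0.10 q6 -0.06 F [ 0.    0.47 -1.71] w 0.215 tilt 1.0000
shares [0.004 0.002 0.173] turn x 0.003
```

View pics/l5.png

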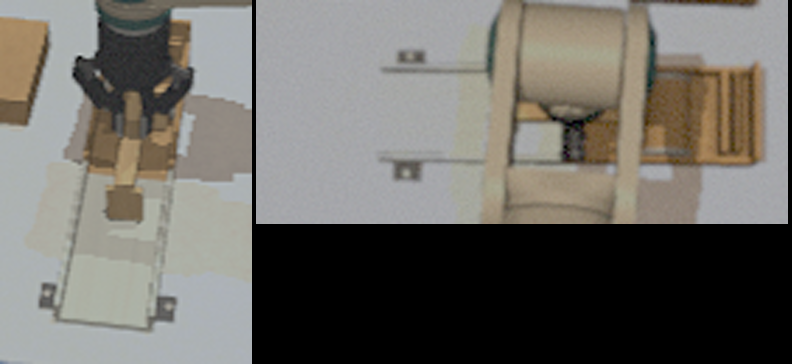

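arm_command --steps '[[[0,0,0.013],[0,0,0],-1],[[0,0,0.026],[0,0,0],-1],[[0,0,0.04],[0,0,0],-1],[[0,0,0.053],[0,0,0],-1],[[0,0,0.066],[0,0,0],-1],[[0,0,0.08],[0,0,0],-1],[[0,0,0.093],[0,0,0],-1],[[0,0,0.1],[0,0,0],-1]]'

```text
clock: 14.8
eef_pos: [599.6, -13.0, 50.6]
orientation: [[0.0, 1.0, 0.002], [-0.0, 0.002, -1.0], [-1.0, 0.0, 0.0]]
force: [0.1, -0.6, -2.0]
grip_width: 0.213
```

arm_command --steps '[[[0,0,0.006],[0,0,0],-1],[[0,0,0.012],[0,0,0],-1],[[0,0,0.018],[0,0,0],-1],[[0,0,0.02],[0,0,0],-1]]'

```text
clock: 15.3
eef_pos: [599.6, -15.8, 50.6]
orientation: [[-0.0, 1.0, 0.002], [-0.0, 0.002, -1.0], [-1.0, -0.0, 0.0]]
force: [0.8, 0.2, -1.0]
grip_width: 0.21
```

```bash
python3 plan.py 600 -24 50 0;python3 look.py l6 210 140 90 130 140 150 190 80 2.8
```

```text
clock 15.30 p [599.6 -15.8  50.6] psi 0.10 q6 -0.09 F [ 0.79  0.15 -1.01] w 0.210 tilt 1.0000
shares [0.004 0.002 0.054] turn x 0.003
```

View pics/l6.png

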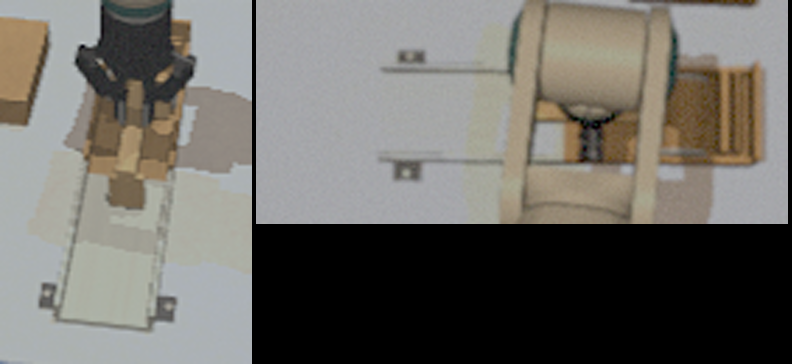

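arm_command --steps '[[[0,0,0.005],[0,0,0],-1],[[0,0,0.01],[0,0,0],-1],[[0,0,0.015],[0,0,0],-1],[[0,0,0.02],[0,0,0],-1]]'

```text
clock: 15.9
eef_pos: [599.6, -18.8, 50.6]
orientation: [[-0.0, 1.0, 0.002], [-0.0, 0.002, -1.0], [-1.0, -0.0, 0.0]]
force: [0.2, -0.1, -1.9]
grip_width: 0.215
```

arm_command --steps '[[[0,0,0.005],[0,0,0],-1],[[0,0,0.01],[0,0,0],-1],[[0,0,0.013],[0,0,0],-1],[[0,0,0.013],[0,0,0],-1]]'

```text
clock: 16.4
eef_pos: [599.6, -20.8, 50.6]
orientation: [[0.0, 1.0, 0.002], [-0.0, 0.002, -1.0], [-1.0, 0.0, 0.0]]
force: [0.7, -0.2, -2.3]
grip_width: 0.213
```

arm_command --steps '[[[0,0,0.004],[0,0,0],-1],[[0,0,0.008],[0,0,0],-1],[[0,0,0.012],[0,0,0],-1],[[0,0,0.012],[0,0,0],-1]]'

```text
clock: 16.9
eef_pos: [599.7, -22.6, 50.6]
orientation: [[0.0, 1.0, 0.002], [-0.0, 0.002, -1.0], [-1.0, 0.0, 0.0]]
force: [-0.2, 0.7, -2.2]
grip_width: 0.217
```

```bash
python3 plan.py
```

```text
clock 16.90 p [599.7 -22.6  50.6] psi 0.10 q6 -0.10 F [-0.16  0.7  -2.25] w 0.217 tilt 1.0000
```

arm_command --steps '[[[0,0,0.004],[0,0,0],-1],[[0,0,0.008],[0,0,0],-1],[[0,0,0.01],[0,0,0],-1],[[0,0,0.01],[0,0,0],-1]]'

```text
clock: 17.4
eef_pos: [599.6, -24.1, 50.6]
orientation: [[0.0, 1.0, 0.002], [-0.0, 0.002, -1.0], [-1.0, 0.0, 0.0]]
force: [-0.5, -0.9, -2.3]
grip_width: 0.212
```

arm_command --steps '[[[0,0,0],[0,0,0],-1]]'

```text
clock: 17.52
eef_pos: [599.7, -24.0, 50.6]
orientation: [[0.0, 1.0, 0.002], [-0.0, 0.002, -1.0], [-1.0, 0.0, 0.0]]
force: [0.0, -0.4, -1.6]
grip_width: 0.214
```

arm_command --steps '[[[0,0,0.004],[0,0,0],-1],[[0,0,0.008],[0,0,0],-1],[[0,0,0.01],[0,0,0],-1],[[0,0,0.01],[0,0,0],-1]]'

```text
clock: 18.02
eef_pos: [599.7, -25.6, 50.6]
orientation: [[0.0, 1.0, 0.002], [-0.0, 0.002, -1.0], [-1.0, 0.0, 0.0]]
force: [0.5, -0.3, -1.1]
grip_width: 0.208
```

arm_command --steps '[[[0,0,0.003],[0,0,0],-1],[[0,0,0.006],[0,0,0],-1],[[0,0,0.006],[0,0,0],-1]]'

```text
clock: 18.4
eef_pos: [599.7, -26.5, 50.6]
orientation: [[0.0, 1.0, 0.002], [-0.0, 0.002, -1.0], [-1.0, 0.0, 0.0]]
force: [1.8, 0.5, -2.6]
grip_width: 0.212
```

```bash
python3 plan.py; python3 look.py l7 210 140 90 130 140 150 190 80 2.8
```

```text
clock 18.40 p [599.7 -26.5  50.6] psi 0.10 q6 -0.11 F [ 1.78  0.45 -2.6 ] w 0.212 tilt 1.0000
```

View pics/l7.png

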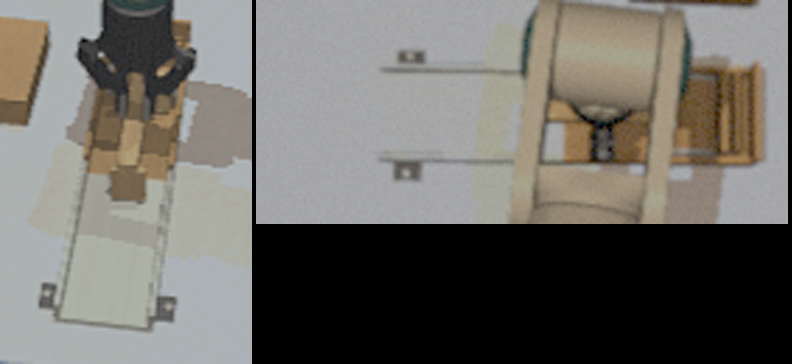

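```bash
cat > prof.py <<'E'
import numpy as np,sys
for o in sys.argv[1:]:
    im=np.load(f"pics/{o}_top.npy").astype(float)
    for r in ((180,186),(196,202)):
        print(o,r,im[r[0]:r[1],286:322].sum(2).mean(0).round(0).astype(int).tolist())
E
python3 prof.py l1 l5 l6 l7
```

```text
l1 (180, 186) [248, 248, 250, 246, 251, 246, 248, 253, 257, 256, 256, 258, 260, 263, 256, 242, 223, 213, 162, 112, 188, 245, 205, 102, 89, 151, 168, 142, 166, 138, 92, 109, 194, 238, 254, 278]
l1 (196, 202) [249, 246, 251, 255, 252, 253, 252, 251, 255, 259, 252, 257, 263, 260, 267, 241, 232, 220, 162, 99, 187, 234, 195, 97, 76, 147, 163, 141, 169, 158, 98, 114, 203, 244, 256, 273]
l5 (180, 186) [123, 130, 137, 130, 133, 128, 121, 110, 95, 122, 137, 141, 141, 144, 159, 193, 215, 210, 160, 113, 188, 241, 192, 112, 90, 142, 161, 140, 161, 143, 86, 100, 194, 233, 248, 271]
l5 (196, 202) [136, 128, 131, 126, 126, 129, 116, 103, 95, 120, 130, 142, 172, 228, 254, 242, 228, 212, 156, 99, 183, 232, 191, 95, 75, 143, 155, 136, 162, 153, 94, 111, 191, 243, 248, 270]
l6 (180, 186) [156, 73, 74, 102, 116, 123, 126, 122, 133, 118, 124, 116, 114, 95, 103, 102, 103, 86, 72, 87, 188, 245, 192, 102, 78, 147, 163, 138, 165, 149, 77, 108, 196, 235, 247, 274]
l6 (196, 202) [177, 201, 208, 212, 184, 133, 122, 124, 129, 128, 122, 115, 104, 96, 107, 113, 102, 105, 74, 104, 185, 230, 192, 94, 84, 142, 154, 131, 166, 156, 97, 111, 196, 236, 253, 268]
l7 (180, 186) [317, 319, 319, 310, 244, 112, 56, 83, 104, 124, 125, 126, 129, 124, 127, 106, 115, 103, 76, 50, 102, 131, 111, 83, 83, 153, 159, 141, 170, 136, 89, 107, 190, 235, 249, 269]
l7 (196, 202) [320, 312, 258, 180, 179, 202, 211, 216, 177, 133, 110, 124, 129, 127, 124, 105, 100, 97, 68, 88, 182, 227, 186, 100, 85, 145, 154, 135, 165, 157, 93, 106, 194, 236, 244, 269]
```

```bash
python3 - <<'E'
from h import *
y=onz("top",[[305.6,190]],65)[0,1]; print(y,y+52+73.5)
E
```

```text
-151.18650558192024 -25.686505581920244
```

arm_command --steps '[[[0,0,0.004],[0,0,0],-1],[[0,0,0.007],[0,0,0],-1],[[0,0,0.007],[0,0,0],-1]]'

```text
clock: 18.88
eef_pos: [599.6, -27.6, 50.6]
orientation: [[-0.0, 1.0, 0.002], [-0.0, 0.002, -1.0], [-1.0, -0.0, 0.0]]
force: [-1.0, -0.5, -1.1]
grip_width: 0.213
```

arm_command --steps '[[[0,0,0.004],[0,0,0],-1],[[0,0,0.007],[0,0,0],-1],[[0,0,0.007],[0,0,0],-1]]'

```text
clock: 19.25
eef_pos: [599.7, -28.6, 50.6]
orientation: [[0.0, 1.0, 0.002], [-0.0, 0.002, -1.0], [-1.0, 0.0, 0.0]]
force: [-0.1, 0.1, -1.8]
grip_width: 0.218
```

arm_command --steps '[[[0,0,0],[0,0,0],-1]]'

```text
clock: 19.38
eef_pos: [599.7, -28.6, 50.6]
orientation: [[-0.0, 1.0, 0.002], [-0.0, 0.002, -1.0], [-1.0, -0.0, 0.0]]
force: [-0.7, -0.1, -1.4]
grip_width: 0.211
```

arm_command --steps '[[[0,0,0.004],[0,0,0],-1],[[0,0,0.007],[0,0,0],-1],[[0,0,0.007],[0,0,0],-1]]'

```text
clock: 19.75
eef_pos: [599.7, -29.5, 50.7]
orientation: [[0.0, 1.0, 0.002], [0.0, 0.002, -1.0], [-1.0, 0.0, -0.0]]
force: [-0.4, 1.3, -0.7]
grip_width: 0.213
```

arm_command --steps '[[[0,0,0.004],[0,0,0],-1],[[0,0,0.007],[0,0,0],-1],[[0,0,0.007],[0,0,0],-1]]'

```text
clock: 20.12
eef_pos: [599.7, -30.3, 50.7]
orientation: [[0.0, 1.0, 0.002], [0.0, 0.002, -1.0], [-1.0, 0.0, -0.0]]
force: [-0.8, 2.9, 0.0]
grip_width: 0.212
```

```bash
python3 plan.py; python3 look.py l8 210 140 90 130 140 150 190 80 2.8; python3 prof.py l8
```

```text
clock 20.12 p [599.7 -30.3  50.7] psi 0.11 q6 -0.11 F [-0.82  2.94  0.03] w 0.212 tilt 1.0000
l8 (180, 186) [318, 320, 309, 314, 318, 296, 215, 101, 64, 94, 109, 123, 117, 122, 124, 123, 119, 101, 84, 66, 84, 120, 116, 87, 79, 150, 166, 132, 166, 142, 88, 99, 195, 236, 248, 271]
l8 (196, 202) [318, 317, 321, 312, 258, 199, 184, 208, 211, 186, 127, 119, 124, 121, 126, 118, 118, 102, 72, 80, 149, 212, 190, 112, 81, 140, 152, 130, 165, 148, 93, 116, 197, 237, 246, 266]
```

View pics/l8.png

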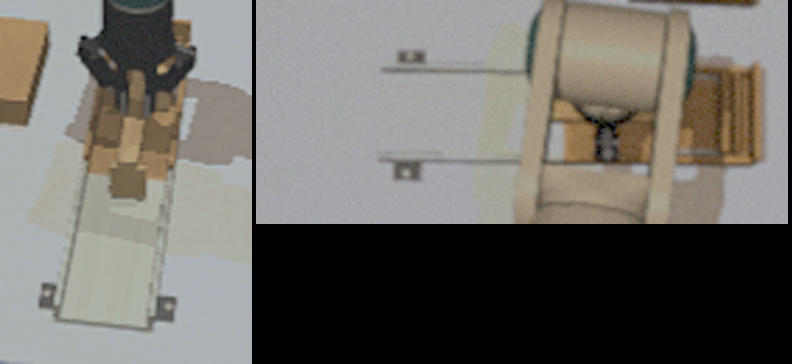

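Contact is felt: Fy rises 0 → 1.3 → 2.9 N over the last ~1.5 mm, matching the 0.7 mm/N flex. The divider's top is still at top col ~307, less than half a pixel off. I back off slowly, lift out and lay the paddle on free bench around (470, -260).

arm_command --steps '[[[0,0,-0.01],[0,0,0],-1],[[0,0,-0.02],[0,0,0],-1],[[0,0,-0.04],[0,0,0],-1],[[0,0,-0.08],[0,0,0],-1],[[0,0,-0.14],[0,0,0],-1],[[0,0,-0.22],[0,0,0],-1],[[-0.1,0,-0.22],[0,0,0],-1],[[-0.3,0,-0.22],[0,0,0],-1],[[-0.6,0,-0.22],[0,0,0],-1],[[-0.7,0,-0.22],[0,0,0],-1]]'

```text
clock: 21.48
eef_pos: [601.2, 2.2, 160.2]
orientation: [[0.007, 1.0, 0.002], [-0.001, 0.002, -1.0], [-1.0, 0.007, 0.001]]
force: [-0.3, -0.4, -0.8]
grip_width: 0.213
```

```bash
python3 look.py l9 210 140 90 130 140 150 190 80 2.8; python3 prof.py l9; python3 seq.py "530 -130 155 0;470 -260 150 0;470 -260 60 0"; python3 - <<'E'
from h import *
print(onz("top",[[304,259]],84))
E
```

```text
l9 (180, 186) [116, 86, 59, 75, 88, 94, 112, 109, 116, 118, 123, 124, 126, 133, 113, 118, 111, 99, 86, 95, 189, 243, 191, 106, 83, 152, 156, 139, 164, 147, 84, 116, 191, 237, 248, 269]
l9 (196, 202) [168, 149, 138, 150, 173, 194, 164, 124, 109, 120, 124, 128, 126, 128, 126, 119, 108, 108, 82, 103, 182, 234, 191, 97, 73, 150, 163, 130, 161, 156, 96, 108, 197, 242, 250, 268]
from [600.5   2.3 157.9] 0.1
[ 0.019 -0.472  0.881] turn 0.003
[ 0.033 -0.4    0.867] turn 0.0
[0.6 0.  0. ] turn 0.0
[[ 400.02651442 -144.77747001   84.        ]]
```

View pics/l9.png

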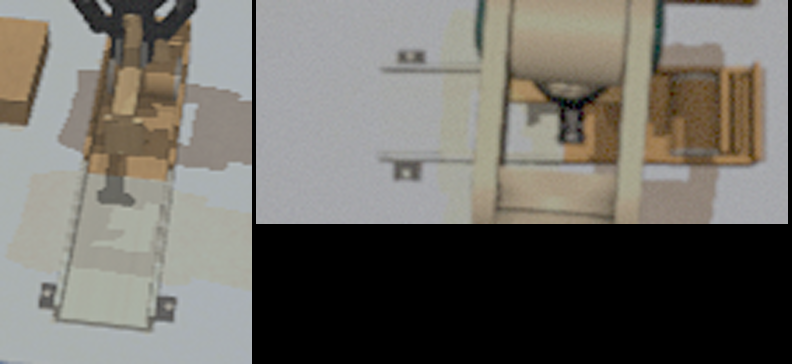

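Divider profile is back exactly as at the start (col 307). The paddle is out, so I carry it over to lay it down.

arm_command --steps '[[[0,-0.16,0.3],[0,0,0],-1],[[0.02,-0.32,0.6],[0,0,0],-1],[[0.02,-0.47,0.88],[0,0,0],-1]]'

```text
clock: 21.95
eef_pos: [527.4, -130.7, 149.9]
orientation: [[-0.004, 1.0, 0.002], [0.001, 0.002, -1.0], [-1.0, -0.004, -0.001]]
force: [0.6, 0.1, -1.5]
grip_width: 0.216
```

arm_command --steps '[[[0,-0.14,0.3],[0,0,0],-1],[[0.02,-0.28,0.6],[0,0,0],-1],[[0.03,-0.4,0.87],[0,0,0],-1],[[0.2,-0.4,0.87],[0,0,0],-1],[[0.45,-0.4,0.87],[0,0,0],-1],[[0.6,-0.4,0.87],[0,0,0],-1],[[0.6,-0.4,0.87],[0,0,0],-1]]'

```text
clock: 22.82
eef_pos: [467.4, -259.0, 58.8]
orientation: [[-0.006, 1.0, 0.002], [0.004, 0.002, -1.0], [-1.0, -0.006, -0.004]]
force: [-0.6, -0.2, -2.2]
grip_width: 0.218
```

```bash
python3 plan.py 470 -260 40 0; python3 look.py l10 210 100 140 130 250 190 150 100 2.6
```

```text
clock 22.82 p [ 467.4 -259.    58.8] psi 0.09 q6 -0.58 F [-0.61 -0.25 -2.16] w 0.218 tilt 1.0000
shares [0.125 0.018 0.007] turn x 0.003
```

View pics/l10.png

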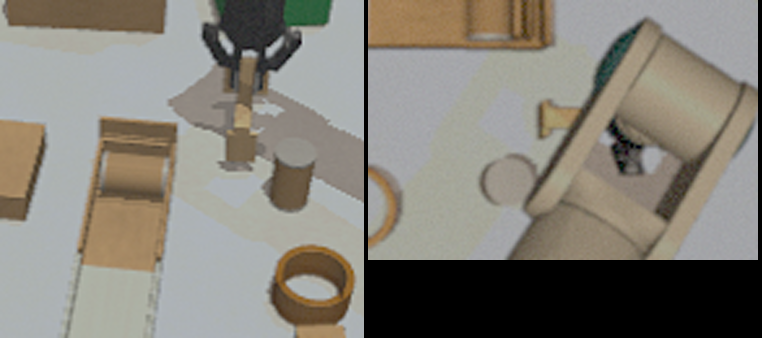

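The side view shows the canister resting at the divider. The paddle hovers over free bench, clear of the spare canister. I lower it and release.

arm_command --steps '[[[0.05,0,0],[0,0,0],-1],[[0.09,0,0],[0,0,0],-1],[[0.11,0,0],[0,0,0],-1],[[0.125,0,0],[0,0,0],-1],[[0.125,0,0],[0,0,0],-1]]'

```text
clock: 23.55
eef_pos: [469.5, -260.3, 43.8]
orientation: [[-0.0, 1.0, 0.002], [0.0, 0.002, -1.0], [-1.0, -0.0, -0.0]]
force: [-0.1, 0.8, -1.1]
grip_width: 0.214
```

arm_command --steps '[[[0.015,0,0],[0,0,0],-1],[[0.025,0,0],[0,0,0],-1],[[0.03,0,0],[0,0,0],-1],[[0.03,0,0],[0,0,0],-1]]'

```text
clock: 24.05
eef_pos: [469.6, -260.4, 39.4]
orientation: [[0.0, 1.0, 0.002], [-0.0, 0.002, -1.0], [-1.0, 0.0, 0.0]]
force: [-0.7, 0.1, -0.2]
grip_width: 0.216
```

Fz has gone from about -1.5 to -0.2, so the paddle is just on the bench. I open the gripper and rise.

arm_command --steps '[[[0.003,0,0],[0,0,0],-0.4],[[0.003,0,0],[0,0,0],0],[[0.003,0,0],[0,0,0],1],[[0.003,0,0],[0,0,0],1],[[0.003,0,0],[0,0,0],1],[[-0.1,0,0],[0,0,0],1],[[-0.3,0,0],[0,0,0],1],[[-0.6,0,0],[0,0,0],1],[[-0.9,0,0],[0,0,0],1]]'

```text
clock: 25.18
eef_pos: [469.5, -260.3, 177.0]
orientation: [[0.001, 1.0, 0.002], [-0.001, 0.002, -1.0], [-1.0, 0.001, 0.001]]
force: [0.7, -0.1, -0.0]
grip_width: 1.006
```

```bash
python3 seq.py "500 -130 180 20;500 0 180 40;500 120 180 65;480 240 180 78;428 356 150 78.3"; python3 look.py l11 210 100 140 130 250 160 150 130 2.6
```

```text
from [ 469.5 -260.3  177. ] 0.1
[-0.02   0.205 -0.868] turn -0.663
[ 0.     0.296 -0.814] turn -0.667
[ 0.     0.514 -0.613] turn -0.833
[ 0.     0.669 -0.459] turn -0.433
[ 0.2    0.684 -0.5  ] turn -0.01
```

View pics/l11.png

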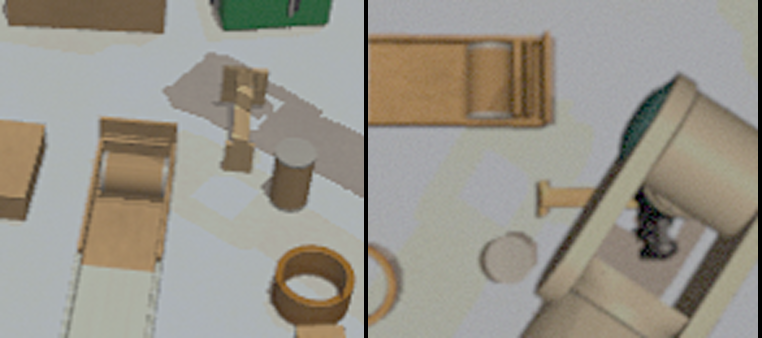

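The paddle stands on the bench clear of the lane and the canister lies against the divider (top cols ~288–305). On to the box.

arm_command --steps '[[[0,0.07,-0.3],[-0.22,0,0],1],[[0,0.14,-0.6],[-0.44,0,0],1],[[0,0.2,-0.87],[-0.66,0,0],1]]'

```text
clock: 25.65
eef_pos: [499.5, -128.4, 175.0]
orientation: [[0.001, 0.939, 0.344], [-0.0, 0.344, -0.939], [-1.0, 0.001, 0.0]]
force: [0.2, -0.3, -0.5]
grip_width: 1.0
```

arm_command --steps '[[[0,0.1,-0.3],[-0.22,0,0],1],[[0,0.2,-0.6],[-0.44,0,0],1],[[0,0.3,-0.81],[-0.67,0,0],1]]'

```text
clock: 26.02
eef_pos: [500.0, 1.6, 175.1]
orientation: [[0.001, 0.763, 0.646], [-0.0, 0.646, -0.763], [-1.0, 0.001, 0.001]]
force: [0.3, 0.2, -0.2]
grip_width: 0.996
```

arm_command --steps '[[[0,0.2,-0.2],[-0.28,0,0],1],[[0,0.38,-0.4],[-0.55,0,0],1],[[0,0.51,-0.61],[-0.83,0,0],1]]'

```text
clock: 26.4
eef_pos: [500.0, 120.5, 174.8]
orientation: [[0.001, 0.42, 0.908], [0.0, 0.908, -0.42], [-1.0, 0.0, 0.0]]
force: [-0.2, -0.3, 0.1]
grip_width: 0.998
```

arm_command --steps '[[[0,0.25,-0.15],[-0.15,0,0],1],[[0,0.5,-0.35],[-0.3,0,0],1],[[0,0.67,-0.46],[-0.43,0,0],1],[[0,0.67,-0.46],[-0.43,0,0],1]]'

```text
clock: 26.9
eef_pos: [479.6, 241.0, 174.7]
orientation: [[0.0, 0.208, 0.978], [0.0, 0.978, -0.208], [-1.0, 0.0, 0.0]]
force: [-0.2, -0.2, 0.5]
grip_width: 1.006
```

```bash
python3 plan.py 428 356 150 78.3
```

```text
clock 26.90 p [479.6 241.  174.7] psi 77.98 q6 -0.96 F [-0.2  -0.22  0.46] w 1.006 tilt 1.0000
shares [ 0.164  0.678 -0.497] turn x -0.011
```

```bash
python3 - <<'E'
from h import *
for z in range(220,400,20): print(z,proj("side",[[599,203+67,z]]).round(0), proj("side",[[600,44+67,z-35]]).round(0))
E
```

```text
220 [[244. 226.]] [[252. 188.]]
240 [[244. 221.]] [[252. 183.]]
260 [[244. 216.]] [[252. 178.]]
280 [[244. 210.]] [[252. 172.]]
300 [[244. 205.]] [[252. 167.]]
320 [[244. 199.]] [[253. 162.]]
340 [[244. 193.]] [[253. 156.]]
360 [[243. 187.]] [[253. 150.]]
380 [[243. 181.]] [[253. 144.]]
```

Wrist housing sits about 310 mm above the TCP, so its bottom at ~300 mm stays above the bin rim at 266 mm.

arm_command --steps '[[[0,0.25,-0.2],[-0.01,0,0],1],[[0.08,0.5,-0.4],[-0.01,0,0],1],[[0.16,0.675,-0.5],[-0.01,0,0],1],[[0.2,0.675,-0.5],[-0.01,0,0],1],[[0.2,0.675,-0.5],[-0.01,0,0],1],[[0.2,0.675,-0.5],[-0.01,0,0],1]]'

```text
clock: 27.65
eef_pos: [429.2, 353.1, 145.0]
orientation: [[0.001, 0.208, 0.978], [0.0, 0.978, -0.208], [-1.0, 0.0, 0.001]]
force: [-0.2, -0.8, 0.6]
grip_width: 0.998
```

```bash
python3 plan.py 427.4 355.6 42 78.3; python3 look.py b1 240 210 120 130 80 190 110 100 3
```

```text
clock 27.65 p [429.2 353.1 145. ] psi 77.99 q6 -0.74 F [-0.16 -0.85  0.55] w 0.998 tilt 1.0000
shares [ 0.687  0.014 -0.016] turn x -0.01
```

View pics/b1.png

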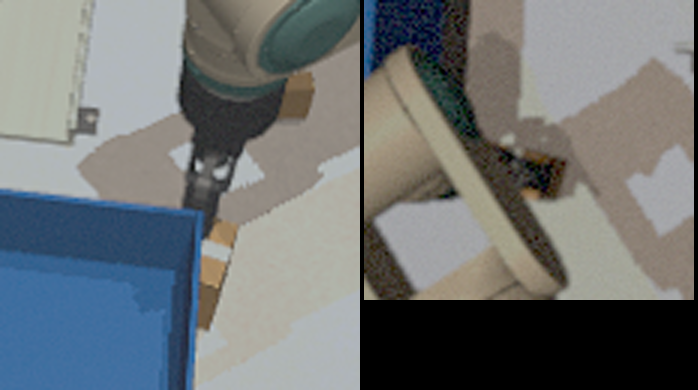

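arm_command --steps '[[[0.1,0.014,-0.015],[-0.01,0,0],1],[[0.25,0.014,-0.015],[-0.01,0,0],1],[[0.38,0.014,-0.015],[-0.01,0,0],1],[[0.44,0.014,-0.015],[-0.01,0,0],1],[[0.5,0.014,-0.015],[-0.01,0,0],1]]'

```text
clock: 28.38
eef_pos: [426.6, 356.7, 68.9]
orientation: [[0.0, 0.201, 0.98], [0.0, 0.98, -0.201], [-1.0, 0.0, 0.0]]
force: [0.1, 0.1, 0.2]
grip_width: 1.001
```

```bash
python3 plan.py 427.4 355.6 42 78.3; python3 look.py b2 240 210 120 130 80 190 110 100 3
```

```text
clock 28.38 p [426.6 356.7  68.9] psi 78.40 q6 -0.74 F [0.07 0.1  0.2 ] w 1.001 tilt 1.0000
shares [ 0.179 -0.006  0.007] turn x 0.003
```

View pics/b2.png

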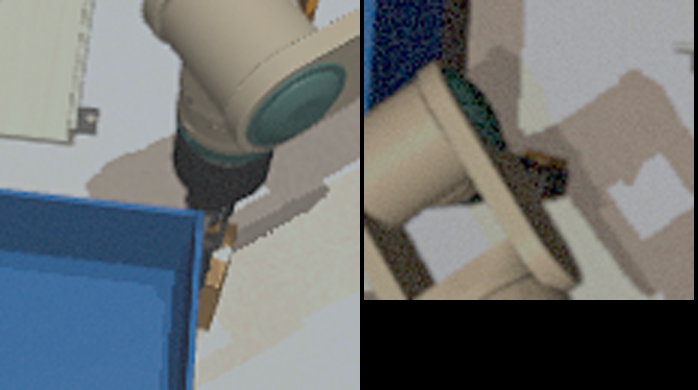

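arm_command --steps '[[[0.06,-0.006,0.005],[0,0,0],1],[[0.12,-0.006,0.005],[0,0,0],1],[[0.18,-0.006,0.005],[0,0,0],1],[[0.18,-0.006,0.005],[0,0,0],1]]'

```text
clock: 28.98
eef_pos: [426.6, 355.2, 41.2]
orientation: [[-0.002, 0.201, 0.98], [-0.001, 0.98, -0.201], [-1.0, -0.002, -0.001]]
force: [0.1, 0.5, 0.3]
grip_width: 0.995
```

arm_command --steps '[[[0,0,0],[0,0,0],0.6],[[0,0,0],[0,0,0],0.4],[[0,0,0],[0,0,0],0.2],[[0,0,0],[0,0,0],0],[[0,0,0],[0,0,0],-1],[[0,0,0],[0,0,0],-1]]' --force 35

```text
clock: 29.72
eef_pos: [427.4, 355.7, 42.9]
orientation: [[0.001, 0.201, 0.98], [0.0, 0.98, -0.201], [-1.0, 0.001, 0.001]]
force: [-0.2, -1.6, 5.1]
grip_width: 0.74
```

```bash
python3 plan.py
```

```text
clock 29.73 p [427.4 355.7  42.9] psi 78.40 q6 -0.74 F [-0.22 -1.61  5.15] w 0.740 tilt 1.0000
```

Gripped at width 0.74 (~63 mm, as expected for the 64 mm side). I lift and carry.

arm_command --steps '[[[-0.1,0,0],[0,0,0],-1],[[-0.3,0,0],[0,0,0],-1],[[-0.6,0,0],[0,0,0],-1],[[-0.8,0,0],[0,0,0],-1],[[-0.8,0,0],[0,0,0],-1]]'

```text
clock: 30.35
eef_pos: [428.0, 356.4, 165.3]
orientation: [[0.004, 0.201, 0.98], [0.003, 0.98, -0.201], [-1.0, 0.004, 0.004]]
force: [0.2, 0.1, -2.4]
grip_width: 0.736
```

```bash
python3 plan.py; python3 look.py b3 240 210 120 130 80 190 110 100 3; python3 seq.py "480 250 165 75;530 140 165 50;570 30 165 25;600.5 -58 160 0"
```

```text
clock 30.35 p [428.  356.4 165.3] psi 78.41 q6 -0.74 F [ 0.22  0.14 -2.38] w 0.736 tilt 1.0000
from [426.6 355.4 161.1] 78.4
[-0.026 -0.617  0.49 ] turn 0.113
[ 0.    -0.622  0.512] turn 0.833
[ 0.    -0.39   0.676] turn 0.833
[ 0.033 -0.064  0.618] turn 0.833
```

View pics/b3.png

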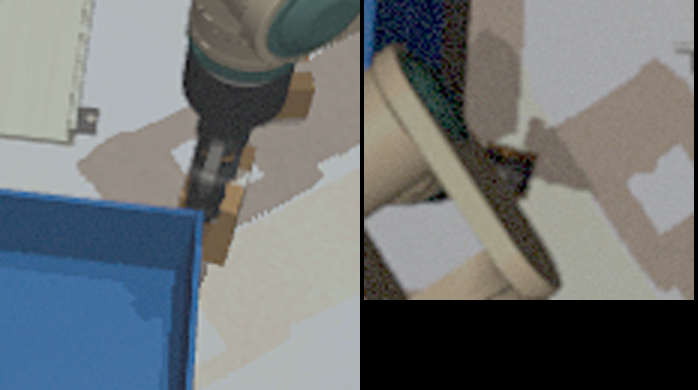

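The box is lifted in the grip (side crop at (220,210)) and upright. I carry it to above the carton.

arm_command --steps '[[[-0.01,-0.2,0.16],[0.03,0,0],-1],[[-0.02,-0.41,0.32],[0.07,0,0],-1],[[-0.03,-0.62,0.49],[0.11,0,0],-1]]'

```text
clock: 30.82
eef_pos: [479.8, 248.3, 164.3]
orientation: [[-0.004, 0.257, 0.966], [-0.002, 0.966, -0.257], [-1.0, -0.003, -0.003]]
force: [0.3, -0.7, -0.6]
grip_width: 0.743
```

arm_command --steps '[[[0,-0.2,0.17],[0.28,0,0],-1],[[0,-0.41,0.34],[0.56,0,0],-1],[[0,-0.62,0.51],[0.83,0,0],-1]]'

```text
clock: 31.2
eef_pos: [529.8, 138.8, 164.3]
orientation: [[-0.004, 0.644, 0.765], [-0.001, 0.765, -0.644], [-1.0, -0.003, -0.003]]
force: [0.5, 0.2, -1.1]
grip_width: 0.739
```

arm_command --steps '[[[0,-0.13,0.22],[0.28,0,0],-1],[[0,-0.26,0.45],[0.56,0,0],-1],[[0,-0.39,0.68],[0.83,0,0],-1]]'

```text
clock: 31.58
eef_pos: [570.6, 28.8, 164.2]
orientation: [[-0.004, 0.906, 0.423], [0.0, 0.423, -0.906], [-1.0, -0.004, -0.002]]
force: [-0.2, -0.2, -1.5]
grip_width: 0.734
```

arm_command --steps '[[[0,-0.02,0.2],[0.28,0,0],-1],[[0.02,-0.04,0.41],[0.56,0,0],-1],[[0.03,-0.06,0.62],[0.83,0,0],-1],[[0.03,-0.06,0.62],[0.83,0,0],-1],[[0.03,-0.06,0.62],[0.83,0,0],-1]]'

```text
clock: 32.2
eef_pos: [602.2, -57.4, 160.7]
orientation: [[-0.003, 1.0, 0.008], [0.001, 0.008, -1.0], [-1.0, -0.003, -0.001]]
force: [-0.3, 0.5, -1.1]
grip_width: 0.742
```

```bash
python3 plan.py 600.5 -58 100 0; python3 look.py b4 210 100 110 140 170 140 170 90 2.8
```

```text
clock 32.20 p [602.2 -57.4 160.7] psi 0.49 q6 -0.16 F [-0.31  0.48 -1.07] w 0.742 tilt 1.0000
shares [ 0.404 -0.01   0.004] turn x 0.016
```

View pics/b4.png

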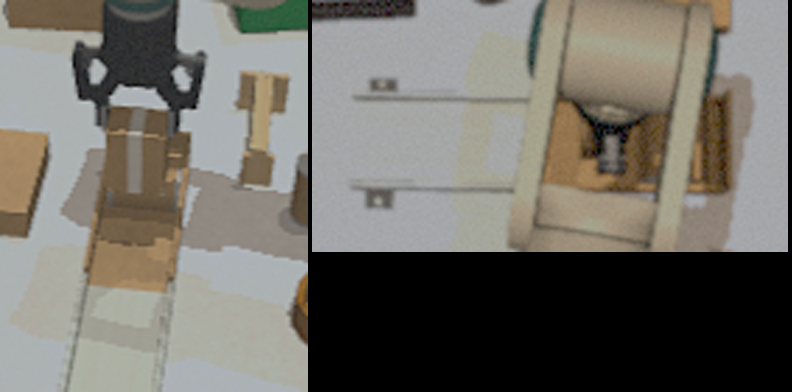

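The side view shows the box upright in the grip above the carton, broad side across the lane, walls clear on both sides. I lower it.

arm_command --steps '[[[0.15,-0.008,0],[0.016,0,0],-1],[[0.35,-0.008,0],[0.016,0,0],-1],[[0.5,-0.008,0],[0.016,0,0],-1],[[0.6,-0.008,0],[0.016,0,0],-1],[[0.64,-0.008,0],[0.016,0,0],-1],[[0.66,-0.008,0],[0.016,0,0],-1],[[0.66,-0.008,0],[0.016,0,0],-1]]'

```text
clock: 33.17
eef_pos: [602.1, -58.0, 64.0]
orientation: [[0.001, 1.0, -0.001], [-0.0, -0.001, -1.0], [-1.0, 0.001, 0.0]]
force: [-0.9, 0.1, -1.7]
grip_width: 0.738
```

```bash
python3 plan.py 601 -58 52 0; python3 look.py b5 210 100 110 140 170 140 170 90 2.8
```

```text
clock 33.17 p [602.1 -58.   64. ] psi -0.07 q6 -0.16 F [-0.93  0.07 -1.72] w 0.738 tilt 1.0000
shares [ 0.08  -0.008 -0.   ] turn x -0.002
```

View pics/b5.png

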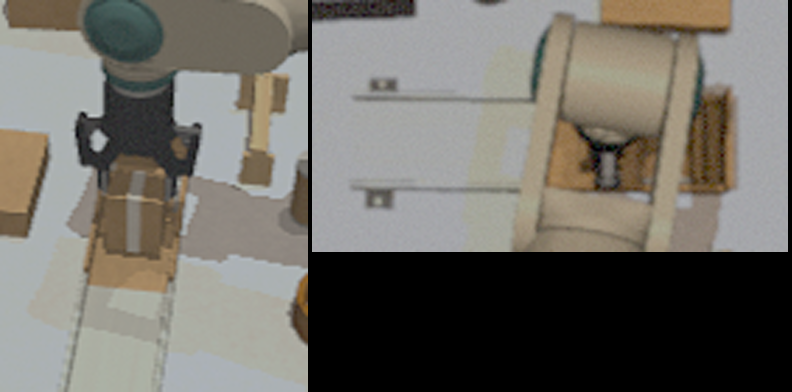

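The box is inside the walls with no contact (Fz -1.7 is just its weight). I lower it until it is just above the floor.

arm_command --steps '[[[0.03,-0.005,0],[0,0,0],-1],[[0.06,-0.005,0],[0,0,0],-1],[[0.075,-0.005,0],[0,0,0],-1],[[0.08,-0.005,0],[0,0,0],-1],[[0.08,-0.005,0],[0,0,0],-1]]'

```text
clock: 33.9
eef_pos: [601.0, -58.0, 51.4]
orientation: [[0.0, 1.0, -0.001], [-0.0, -0.001, -1.0], [-1.0, 0.0, 0.0]]
force: [1.1, -0.4, -2.0]
grip_width: 0.735
```

arm_command --steps '[[[0.003,0,0],[0,0,0],-1],[[0.005,0,0],[0,0,0],-1],[[0.005,0,0],[0,0,0],-1]]'

```text
clock: 34.28
eef_pos: [601.2, -58.0, 51.0]
orientation: [[0.001, 1.0, -0.001], [-0.0, -0.001, -1.0], [-1.0, 0.001, 0.0]]
force: [-1.7, 0.7, 0.9]
grip_width: 0.741
```

Floor touched at TCP z≈51. I lift about 0.8 mm and advance along the lane.

arm_command --steps '[[[-0.006,0,0],[0,0,0],-1],[[-0.006,0,0.015],[0,0,0],-1],[[-0.006,0,0.03],[0,0,0],-1],[[-0.006,0,0.045],[0,0,0],-1],[[-0.006,0,0.06],[0,0,0],-1],[[-0.006,0,0.075],[0,0,0],-1],[[-0.006,0,0.09],[0,0,0],-1],[[-0.006,0,0.1],[0,0,0],-1],[[-0.006,0,0.1],[0,0,0],-1]]'

```text
clock: 35.4
eef_pos: [601.0, -73.1, 51.5]
orientation: [[0.0, 1.0, -0.002], [-0.0, -0.002, -1.0], [-1.0, 0.0, 0.0]]
force: [0.1, 0.9, -1.8]
grip_width: 0.736
```

arm_command --steps '[[[0,0,0.007],[0,0,0],-1],[[0,0,0.013],[0,0,0],-1],[[0,0,0.013],[0,0,0],-1]]'

```text
clock: 35.78
eef_pos: [601.0, -75.0, 51.5]
orientation: [[-0.0, 1.0, -0.001], [-0.0, -0.001, -1.0], [-1.0, -0.0, 0.0]]
force: [-0.0, -0.5, -1.7]
grip_width: 0.738
```

```bash
python3 plan.py 601 -80 52 0; python3 look.py b6 210 100 110 140 170 140 170 90 2.8; python3 prof.py b6
```

```text
clock 35.77 p [601.  -75.   51.5] psi -0.09 q6 -0.18 F [-0.02 -0.45 -1.67] w 0.738 tilt 1.0000
shares [-0.003  0.     0.033] turn x -0.003
b6 (180, 186) [228, 241, 240, 236, 246, 249, 252, 252, 250, 257, 257, 263, 259, 270, 260, 210, 152, 182, 275, 314, 313, 317, 314, 317, 300, 224, 104, 59, 71, 54, 44, 67, 94, 161, 222, 257]
b6 (196, 202) [66, 76, 78, 82, 109, 135, 177, 197, 196, 209, 221, 198, 147, 110, 173, 275, 314, 319, 315, 317, 320, 309, 248, 132, 54, 74, 97, 113, 94, 69, 47, 55, 103, 144, 214, 261]
```

View pics/b6.png

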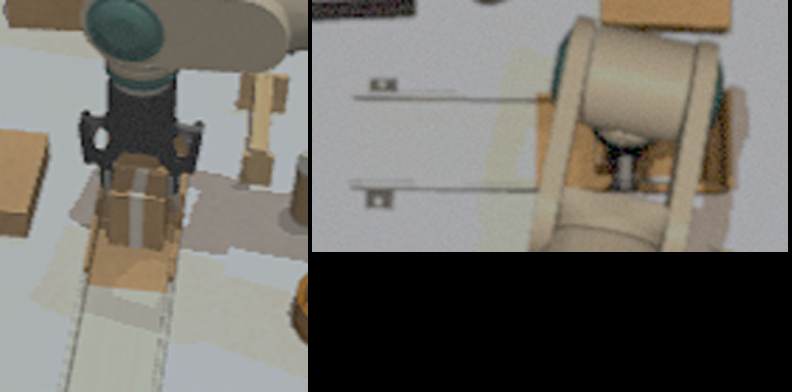

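arm_command --steps '[[[0,0,0.005],[0,0,0],-1],[[0,0,0.01],[0,0,0],-1],[[0,0,0.013],[0,0,0],-1],[[0,0,0.013],[0,0,0],-1]]'

```text
clock: 36.38
eef_pos: [601.0, -76.9, 51.5]
orientation: [[0.0, 1.0, -0.001], [-0.0, -0.001, -1.0], [-1.0, 0.0, 0.0]]
force: [0.1, 0.1, -1.2]
grip_width: 0.741
```

arm_command --steps '[[[0,0,0.004],[0,0,0],-1],[[0,0,0.008],[0,0,0],-1],[[0,0,0.01],[0,0,0],-1],[[0,0,0.01],[0,0,0],-1]]'

```text
clock: 36.88
eef_pos: [601.0, -78.4, 51.5]
orientation: [[0.0, 1.0, -0.001], [-0.0, -0.001, -1.0], [-1.0, 0.0, 0.0]]
force: [-1.2, 0.8, -2.7]
grip_width: 0.741
```

arm_command --steps '[[[0,0,0.004],[0,0,0],-1],[[0,0,0.007],[0,0,0],-1],[[0,0,0.007],[0,0,0],-1]]'

```text
clock: 37.25
eef_pos: [601.0, -79.5, 51.5]
orientation: [[0.0, 1.0, -0.001], [-0.0, -0.001, -1.0], [-1.0, 0.0, 0.0]]
force: [-0.3, -0.4, -1.6]
grip_width: 0.738
```

arm_command --steps '[[[0,0,0.004],[0,0,0],-1],[[0,0,0.007],[0,0,0],-1],[[0,0,0.007],[0,0,0],-1]]'

```text
clock: 37.62
eef_pos: [601.0, -80.3, 51.6]
orientation: [[0.0, 1.0, -0.001], [0.0, -0.001, -1.0], [-1.0, 0.0, -0.0]]
force: [0.3, 2.1, -1.3]
grip_width: 0.74
```

arm_command --steps '[[[0,0,0.004],[0,0,0],-1],[[0,0,0.007],[0,0,0],-1],[[0,0,0.007],[0,0,0],-1]]'

```text
clock: 38.0
eef_pos: [601.2, -81.2, 51.8]
orientation: [[0.001, 1.0, -0.001], [0.0, -0.001, -1.0], [-1.0, 0.001, -0.0]]
force: [0.3, 4.9, 1.1]
grip_width: 0.74
```

arm_command --steps '[[[0,0,0],[0,0,0],-1]]'

```text
clock: 38.12
eef_pos: [601.2, -81.3, 51.8]
orientation: [[0.001, 1.0, -0.001], [0.0, -0.001, -1.0], [-1.0, 0.001, -0.0]]
force: [0.5, 4.9, 0.9]
grip_width: 0.735
```

```bash
python3 look.py b7 225 120 80 100 260 150 80 80 4; python3 -c "
from workcell import bot; s=bot.state(); print(s['force'],s['wrist_torque'])"
```

```text
[1.44757158 4.14830514 1.0314888 ] [ 0.87472819 -0.33689242  0.17872366]
```

View pics/b7.png

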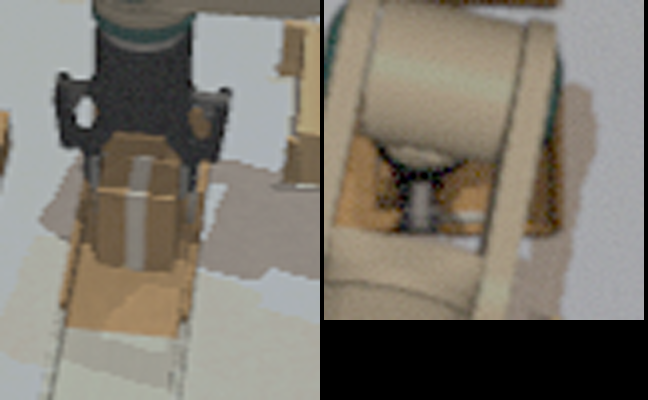

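Contact came at TCP y≈-79.7, as predicted from the felt divider position; it now presses at 4–5 N. I ease it back slightly and set the base flat on the floor.

arm_command --steps '[[[0.003,0,-0.003],[0,0,0],-1],[[0.006,0,-0.005],[0,0,0],-1],[[0.006,0,-0.005],[0,0,0],-1]]'

```text
clock: 38.6
eef_pos: [601.1, -81.0, 51.1]
orientation: [[0.001, 1.0, -0.002], [-0.0, -0.002, -1.0], [-1.0, 0.001, 0.0]]
force: [-0.2, 3.8, 5.2]
grip_width: 0.741
```

arm_command --steps '[[[0,0,0],[0,0,0],-1]]'

```text
clock: 38.72
eef_pos: [601.1, -80.9, 51.1]
orientation: [[0.0, 1.0, -0.001], [-0.0, -0.001, -1.0], [-1.0, 0.0, 0.0]]
force: [-1.8, 3.2, 4.9]
grip_width: 0.742
```

arm_command --steps '[[[0,0,0],[0,0,0],0.5],[[0,0,0],[0,0,0],0.6],[[0,0,0],[0,0,0],0.8],[[0,0,0],[0,0,0],1],[[0,0,0],[0,0,0],1],[[0,0,0],[0,0,0],1]]'

```text
clock: 39.48
eef_pos: [600.9, -80.8, 50.5]
orientation: [[-0.0, 1.0, -0.001], [-0.0, -0.001, -1.0], [-1.0, -0.0, 0.0]]
force: [0.1, 0.5, 0.2]
grip_width: 1.001
```

```bash
python3 plan.py; python3 look.py b8 225 120 80 100 260 150 80 80 4
```

```text
clock 39.48 p [600.9 -80.8  50.5] psi -0.08 q6 -0.19 F [0.09 0.49 0.2 ] w 1.001 tilt 1.0000
```

View pics/b8.png

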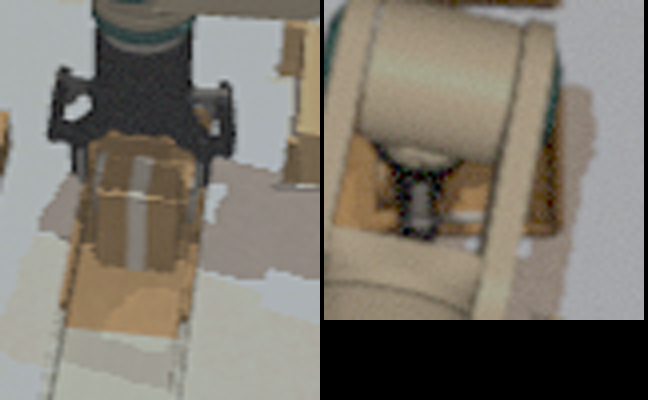

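The fingers are open on both sides and the box stands upright in the carton. I rise straight up, then move away in +y so the top view is clear.

arm_command --steps '[[[-0.05,0,0],[0,0,0],1],[[-0.15,0,0],[0,0,0],1],[[-0.3,0,0],[0,0,0],1],[[-0.5,0,0],[0,0,0],1],[[-0.8,0,0],[0,0,0],1],[[-0.95,0,0],[0,0,0],1],[[-0.95,-0.4,0],[0,0,0],1],[[-0.95,-0.8,0],[0,0,0],1],[[-0.95,-0.98,-0.3],[0,0,0],1],[[-0.95,-0.98,-0.7],[0,0,0],1],[[-0.95,-0.98,-0.98],[0,0,0],1]]'

```text
clock: 40.95
eef_pos: [453.9, 68.3, 195.0]
orientation: [[0.003, 1.0, -0.001], [0.0, -0.001, -1.0], [-1.0, 0.003, -0.0]]
force: [0.2, 0.2, -0.1]
grip_width: 0.999
```

```bash
python3 plan.py; python3 look.py f1 210 110 90 130 160 150 175 110 2.8; python3 prof.py l1 f1
```

```text
clock 40.95 p [453.9  68.3 195. ] psi -0.05 q6 0.07 F [ 0.25  0.18 -0.11] w 0.999 tilt 1.0000
l1 (180, 186) [248, 248, 250, 246, 251, 246, 248, 253, 257, 256, 256, 258, 260, 263, 256, 242, 223, 213, 162, 112, 188, 245, 205, 102, 89, 151, 168, 142, 166, 138, 92, 109, 194, 238, 254, 278]
l1 (196, 202) [249, 246, 251, 255, 252, 253, 252, 251, 255, 259, 252, 257, 263, 260, 267, 241, 232, 220, 162, 99, 187, 234, 195, 97, 76, 147, 163, 141, 169, 158, 98, 114, 203, 244, 256, 273]
f1 (180, 186) [251, 255, 255, 212, 128, 146, 200, 212, 222, 225, 220, 228, 218, 217, 214, 209, 186, 160, 120, 109, 189, 237, 201, 118, 84, 152, 159, 141, 164, 140, 75, 106, 196, 233, 246, 268]
f1 (196, 202) [175, 182, 172, 148, 124, 157, 199, 213, 216, 222, 221, 223, 223, 220, 216, 208, 184, 158, 120, 95, 157, 213, 192, 117, 83, 147, 151, 142, 160, 152, 88, 105, 195, 236, 249, 266]
```

View pics/f1.png

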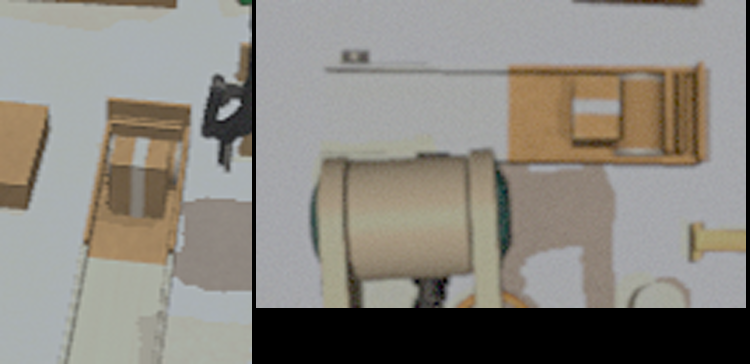

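```bash
python3 - <<'E'
from h import *
np.set_printoptions(precision=1,suppress=True)
im=np.load("pics/f1_top.npy"); a=im[160:215,245:325]; a=(255*(a/255.)**0.6).astype(np.uint8)
cv2.imwrite("pics/f1z.png",cv2.cvtColor(cv2.resize(a,None,fx=9,fy=9,interpolation=cv2.INTER_NEAREST),cv2.COLOR_RGB2BGR))
im=np.load("pics/f1_side.npy"); a=im[140:195,235:285]; a=(255*(a/255.)**0.6).astype(np.uint8)
cv2.imwrite("pics/f1s.png",cv2.cvtColor(cv2.resize(a,None,fx=9,fy=9,interpolation=cv2.INTER_NEAREST),cv2.COLOR_RGB2BGR))
E
```

```text
(no output)
```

View pics/f1z.png

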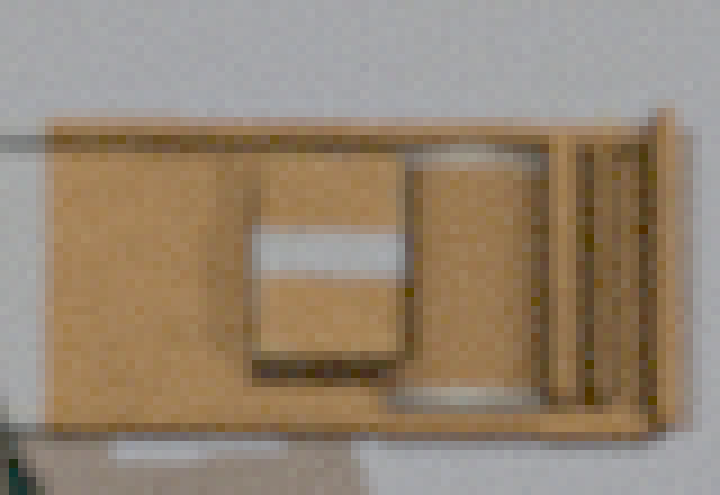

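View pics/f1s.png

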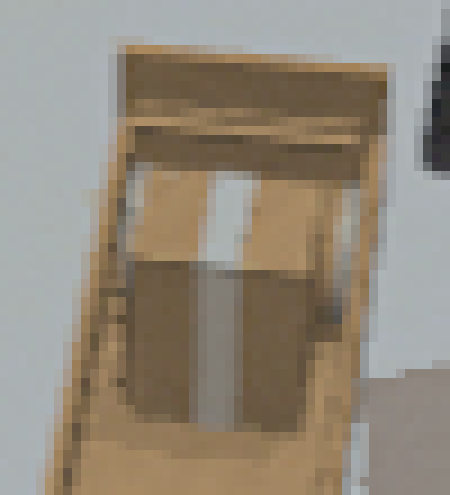

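```bash
python3 - <<'E'
from h import *
np.set_printoptions(precision=1,suppress=True)
f=lambda X,Y:[245+X/9-.5,160+Y/9-.5]
P=onz("top",[f(260,150),f(404,150),f(404,356),f(257,356)],93); print("box top",P,P.mean(0))
C=onz("top",[f(392,400),f(540,400)],34); print("canister edges (lower end)",C)
g=lambda X,Y:[235+X/9-.5,140+Y/9-.5]
print("side box top front edge z93",onz("side",[g(128,262),g(312,276)],93),"bottom rear z8",onz("side",[g(132,418),g(300,432)],8))
print("divider",onz("top",[f(552,270)],65))
E
```

```text
box top [[ 635.   -55.6   93. ]
 [ 635.7 -101.6   93. ]
 [ 569.2 -101.9   93. ]
 [ 568.6  -55.2   93. ]] [602.1 -78.6  93. ]
canister edges (lower end) [[ 562.8 -102.1   34. ]
 [ 563.5 -151.1   34. ]]
side box top front edge z93 [[633.4 -52.2  93. ]
 [568.5 -54.2  93. ]] bottom rear z8 [[632.7 -56.1   8. ]
 [570.6 -57.6   8. ]]
divider [[ 602.1 -151.9   65. ]]
```

```bash
python3 - <<'E'
from h import *
for n in("side","top"):
    a=np.load(n+"0.npy").astype(float);b=np.load(f"pics/f1_{n}.npy").astype(float)
    R={"side":dict(spare=(310,150,26,34),tape=(312,192,36,38),cube=(320,222,28,30),cutter=(185,228,22,55),tin=(182,188,26,32),flat=(186,142,44,46)),
       "top":dict(spare=(288,246,30,28),cutter=(150,134,62,18),tin=(218,118,30,26),flat=(268,112,56,44),cube=(194,256,32,32))}[n]
    for k,(x,y,w,h) in R.items(): 
        d=np.abs(a-b)[y:y+h,x:x+w].mean(2); print(n,k,"mean diff %.1f  share>40: %.2f"%(d.mean(),(d>40).mean()))
im=np.load("pics/f1_top.npy"); cv2.imwrite("pics/f_top.png",cv2.cvtColor(im,cv2.COLOR_RGB2BGR))
E
```

```text
side spare mean diff 35.4  share>40: 0.30
side tape mean diff 15.2  share>40: 0.20
side cube mean diff 7.9  share>40: 0.00
side cutter mean diff 3.2  share>40: 0.00
side tin mean diff 3.1  share>40: 0.00
side flat mean diff 3.0  share>40: 0.00
top spare mean diff 4.7  share>40: 0.00
top cutter mean diff 4.7  share>40: 0.00
top tin mean diff 4.1  share>40: 0.00
top flat mean diff 4.0  share>40: 0.00
top cube mean diff 40.8  share>40: 0.40
```

View pics/f_top.png

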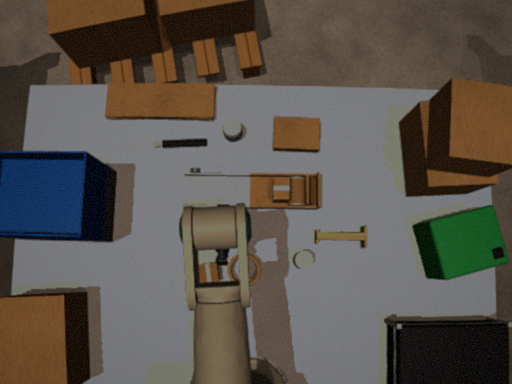

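Every bystander looks unmoved; the large differences are where the arm or its shadow covers the view. The canister and box form a row at cols 274–305, and the paddle stands clear at (341,237). I'm handing in.

```bash
python3 -c "
from workcell import bot
print(bot.sign_off(), bot.state()['clock'])"
```

```text
the job is handed in; nothing more can be done
the job is handed in; nothing more can be done
```

The job is done and handed in at about 41 s of the 72 s allowed.

**What I did:**
- **Canister:** I rolled it slowly along the lane with the paddle until it bore on the divider. The force rose from 0 to 2.9 N over about 1.5 mm, which fits the stated 0.7 mm/N flex. Only the paddle touched it. After I backed off, the divider was at the same pixel as at the start.
- **Paddle:** I laid it on free bench around (470, -260) mm, clear of the lane.
- **Box:** I stood it behind the canister with its broad side across the lane. It met the canister at y ≈ -80 mm, where I expected. Pressing peaked at about 4.9 N; I eased that to about 3.3 N with the base flat on the floor, then let go and moved clear.

**Last checks:**
- **Row:** The box front is at y ≈ -102 mm and the canister's trailing edge at y ≈ -102 mm, so no gap shows. The box stands square.
- **Divider:** It shows only a slight residual lean, about 0.2 px (roughly 0.6 mm). I read this as the canister still bearing on it, but it is close to the limit of what the camera resolves.
- **Box upright:** The two heights I measured on its rear face differ by 2–4 mm, about what the calibration allows, so I can't rule out a degree or two of tilt.
- **Bystanders:** The spare canister (top view), cutter, tin, flat box and cube (side view) match the first pictures. The tape roll was partly hidden by the arm or its shadow, so I judged it by eye.

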